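# Close the topping tubs and slide them along the upstand into their bay

### The job

Put the topping tubs away for the night: clear the scraper and the palette knife out of the tubs' way into the white utensil box, press the lid of every tub fully home before that tub goes into the bay, and slide each tub along the steel upstand until it stands wholly behind the gallery rail, upright on the bench. There are two or three tubs, too wide and full to lift, so keep them against the upstand as you push; leave the other things on the bench where they are.

Things in the scene. Friction and masses are not known exactly. Their poses are not given: they have to be found in the camera images.
- rack: stainless tub rack fixed on the bench: an upstand about parallel to y, with the bay at its left end. Origin: bench level, on the front face of the upstand; x points away from the robot, square into the upstand; y along it towards the bay; z up. The upstand's front face is the plane x = 0 from y = -420 to +410 mm; 60 mm high, 6 mm thick, with a 28 mm fold to the rear at its top
- bay_end (a point): foot of the closed end of the bay, at the upstand: rack frame (0, +410, 0) mm. The end plate's inner face stands here, 60 mm high, from x = 0 to x = -109 mm. The bay takes three tubs in a row
- bay_mouth (a point): middle of the bay's open end, bench level: rack frame (-53, +100, 0) mm. The bay is the lane 106 mm wide between the upstand and the gallery rail, an 8 mm round bar (axis at rack x = -110 mm, its top 32 mm above the bench) from rack y = +112 mm to the end plate; its free end flares out to a leg at x = -126, y = +80 mm. Tubs enter here only
- utensil_box: open white plastic box fixed on the bench, 150 (x) x 215 (y) x 50 mm high, walls and floor 4 mm; origin at the centre of its underside
- scraper: dough scraper lying flat: black handle bar 100 (its x) x 22 (y) x 24 mm high, origin at the middle of the handle's underside; steel blade 100 x 60 x 3 mm level with that underside, sticking out from the handle from y = +11 to +71 mm; 120 g
- knife: short palette knife lying flat: dark wooden handle 90 (its x) x 24 (y) x 20 mm high, origin at the middle of the handle's underside; flat steel blade 26 mm wide, 3 mm thick, level with that underside, from x = +45 to +148 mm; 90 g
- tub_a: round white plastic tub of topping, full, upright, smooth and slippery (friction about 0.3), 96 mm in diameter (lid 94 mm), 62 mm tall to the shoulder under its lid, about 0.4 to 0.7 kg; origin at the centre of its underside, z up. May be absent
- lid_a (a joint): press-on lid of tub_a, in m: 0 = standing 8 mm proud (top of the lid 82 mm above the tub's underside, a grey neck showing below it), 0.008 = fully home (top at 74 mm). Stiff: goes down at about 8 to 10 N, stays where it is left, cannot come off
- tub_b: round white plastic tub of topping, full, upright, smooth and slippery (friction about 0.3), 96 mm in diameter (lid 94 mm), 62 mm tall to the shoulder under its lid, about 0.4 to 0.7 kg; origin at the centre of its underside, z up. May be absent
- lid_b (a joint): press-on lid of tub_b, in m: 0 = standing 8 mm proud (top of the lid 82 mm above the tub's underside, a grey neck showing below it), 0.008 = fully home (top at 74 mm). Stiff: goes down at about 8 to 10 N, stays where it is left, cannot come off
- tub_c: round white plastic tub of topping, full, upright, smooth and slippery (friction about 0.3), 96 mm in diameter (lid 94 mm), 62 mm tall to the shoulder under its lid, about 0.4 to 0.7 kg; origin at the centre of its underside, z up. May be absent
- lid_c (a joint): press-on lid of tub_c, in m: 0 = standing 8 mm proud (top of the lid 82 mm above the tub's underside, a grey neck showing below it), 0.008 = fully home (top at 74 mm). Stiff: goes down at about 8 to 10 N, stays where it is left, cannot come off
- dredger: bystander: aluminium sugar dredger, 62 mm across, 90 mm tall; origin at the centre of its underside
- spice_jar: bystander: small glass jar with black cap, 44 mm across, 75 mm tall; origin at the centre of its underside
- timer: bystander: round white kitchen timer, 62 mm across, 36 mm tall; origin at the centre of its underside
- syrup: bystander: amber syrup bottle, 66 mm across, 165 mm tall; origin at the centre of its underside
- cherry_can: bystander: large can, 100 mm across, 120 mm tall; origin at the centre of its underside
- cake_tins: bystander: two stacked round cake tins, 148 mm across, 77 mm tall; origin at the centre of its underside
- rolling_pin: bystander: wooden rolling pin, 52 mm thick, 380 mm long (origin at the middle of its underside, its axis along its x)

How it is judged:
By the outcome, as a careful person would: the job done as asked, in the order asked, and still so for the second after the job is handed in, with the robot touching nothing.
Of tub_a, tub_b, tub_c only 2 to 3 are there at a start; the rules pass over those that are not, and their reading is None.
At some moment in a run one of tub_a, tub_b, tub_c may be knocked a few centimetres aside while the robot is not near it.
Once in a run the grip may slacken for a moment while it holds something.
It also fails if it takes over 210 s, if anything falls off the work surface, if the arm or the gripper's body presses on something with over 40 N, if the wrist force passes 120 N, or if a joint passes its speed limit or range.

### The arm

A 6-joint arm with a two-finger parallel gripper is mounted at the origin on the work surface. World frame = base frame: x ahead of the robot, y to its left, z up, the work surface at z = 0. Lengths are in m, angles in degrees, forces in N, time in s.
With the tool pointing down it reaches from about 0.375 to 0.9 m from the base axis. Payload 3.1 kg.
Tool frame: the origin (TCP) lies midway between the tips of the shut fingers; the grasp point (between the pads) lies bot.hold_point_z behind it (bot.hold_point_z is the distance from the TCP to the grasp point, in m); z points along the fingers, y is the direction in which the jaws open and shut (so a half turn about z gives the same grasp; the last joint's range is limited). The gripper opens to 87 mm and grips with 3 to 60 N. Pads are 19 mm wide; open, the fingers measure 117 mm over their backs; the gripper's body (75 mm by 190 mm) begins 51 mm behind the grasp point.
Start: joints at [-76.404, 30.224, 82.088, -0, 67.689, -10.227], TCP at [0.252, -0.572, 0.223] pointing down, gripper open.
Joint ranges: [-176.69, 176.69], [-43.24, 126.21], [12.49, 139.97], [-82, 262], [0, 151.66], [-163.58, 163.58]. Speed limits (degrees/s): [159.86, 159.86, 180, 180, 180, 180].

### API

Orientations are given as a 3x3 rotation matrix whose columns are the frame's x, y, z axes.
In Python, from rig import bot, vision, hand_in gives the robot as it stands. The module is installed in compiled form; this text tells all that it offers.
- The arm moves only by the shell command python3 -m handwheel 'ROWS'. ROWS is JSON, a list of rows, each an object of numbers: "hand": the gripper's target within -1 to 1 (fully open at 1, half-way at 0, shut at -1); "dx", "dy", "dz": the shift along the world's x, y, z in cm; "wx", "wy", "wz": the turn, a rotation vector about the world's x, y, z in rad. In form: [{"hand": .., "dx": .., "dy": .., "dz": .., "wx": .., "wy": .., "wz": ..}, ...]. A call has 1 to 10 rows; each row shifts and turns the commanded pose from where the row before left it; what a row does not reach is not made up. A row lasts 1/10 s, in which the tool goes at most 50 mm and 8.59 degrees, less where a joint would pass 70% of its speed; a pose out of reach is approached as far as the arm can. A call with a gripper value outside its range is refused whole. The fingers move at their own pace and stop on an object; the grip force is fixed at half the most. Time passes only in rows, so rows that do not move let the fingers close. It gives the time, the measured TCP pose, the force and the opening at its end, in the units of the state.
- bot.read_state(): the state, without advancing time (a new reading comes with each control period).
- vision.capture(name): name is "scene" or "top" or "wrist"; returns (picture, depth): 384x512x3 uint8, red, green, blue; 384x512 float32, m along the optical axis (not along the pixel's ray), 0 where there is no reading.
- vision.get_calibration(name): a dict with "fx", "fy", "cx", "cy" (pixels), "rvec" (rotation vector, rad) and "tvec" (3), from world to camera coordinates, as OpenCV has them. Camera axes: x right, y down, z forward; pixel columns grow to the right and rows downward; lengths in m; the calibration is good to about 2 mm. A picture is of the moment at which its call begins: read the wrist's pose just before it. get_calibration takes no time and is no camera call; for the wrist camera it gives the pose at the moment of the call.
- hand_in(): hands the job in, once; it reports no verdict.
The state is a dict: "time_s": time; "joint_positions": joint angles; "qvel": joint speeds; "tau": joint torques, N m; "position": TCP position; "tcp_rot": TCP orientation; "force": force on the tool from outside, world axes, zero at the start; "moment": the same for the moment, N m; "opening": opening from 0.0 (shut) to 1.0 (fully open).
Only numpy, scipy, OpenCV 4.12 (cv2) and the standard library are available. Lean on these libraries where they do the work, as an engineer would, in place of code of your own. Each camera call takes 0.05 s, during which the arm holds its last target.

## Working session

There is one attempt and no reset: what is moved stays moved. The work goes in short steps, Python scripts to look and compute and a shell command to move; the robot and the scene stay as the last step left them, time stands still between calls to the robot, and variables do not carry over. Pictures are saved under pics/ and viewed, and the job is handed in when it is done.

```bash
ls -la; mkdir -p pics
python3 - <<'E'
from rig import bot, vision
import cv2, numpy as np
s=bot.read_state(); print(s['time_s'],s['position'],s['opening'],bot.hold_point_z); print(np.round(s['tcp_rot'],3))
for n in ['scene','top','wrist']:
    p,d=vision.capture(n); cv2.imwrite(f'pics/{n}0.png',p[:,:,::-1]); np.save(f'pics/{n}0.npy',d)
    c=vision.get_calibration(n); print(n,c)
E
```

```text
total 12
drwxr-xr-x  3 agent agent 4096 Dec  7 14:23 .
drwxr-xr-x 23 root  root  4096 Dec  7 14:23 ..
drwxr-xr-x  2 agent agent 4096 Dec  7 14:23 pics
0.0 [ 0.25231112 -0.57103442  0.22157929] 1.0002616771919701 0.0187
[[ 0.915  0.404 -0.001]
 [ 0.404 -0.915  0.002]
 [ 0.    -0.002 -1.   ]]
scene {'fx': 448.28862518285496, 'fy': 448.28862518285496, 'cx': 252.83308128639547, 'cy': 189.43822637923444, 'rvec': array([ 1.16441903,  2.20014682, -1.13112733]), 'tvec': array([ 0.42956274, -0.16787197,  1.72955161])}
top {'fx': 353.8411399420918, 'fy': 353.8411399420918, 'cx': 251.91949097090497, 'cy': 182.06496922973523, 'rvec': array([ 2.17610011, -2.15250978,  0.12376534]), 'tvec': array([-0.14173878,  0.56566592,  1.40464148])}
wrist {'fx': 287.09184270040373, 'fy': 287.09184270040373, 'cx': 256.6498877145624, 'cy': 190.44404634809086, 'rvec': array([-2.43355986,  1.58286586,  0.22127647]), 'tvec': array([-0.6234042 , -0.0334462 ,  0.38981515])}
```

View pics/scene0.png

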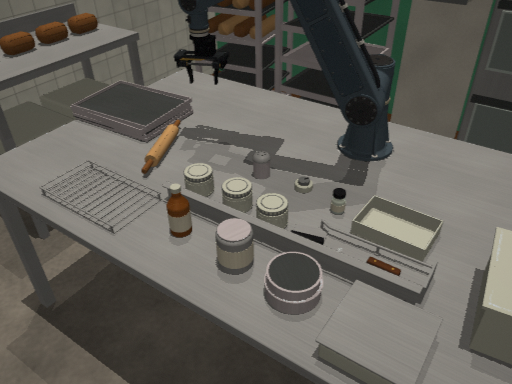

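View pics/top0.png

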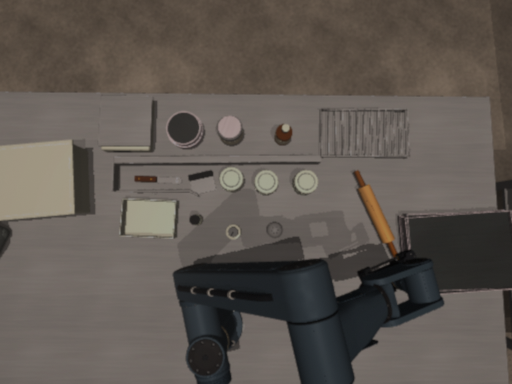

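View pics/wrist0.png

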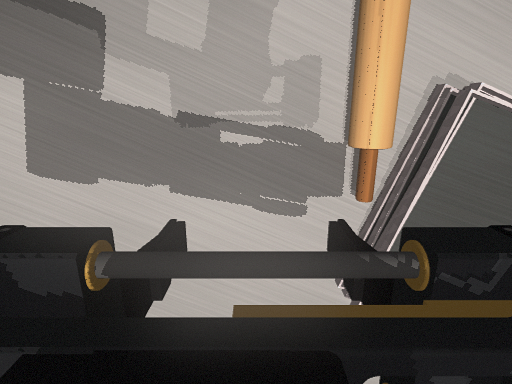

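The scene and top views show three tubs along the upstand (top px ~(231,178), (266,181), (306,181)). The scraper is at the bay mouth (200,180), the knife in the bay (155,180) and the white box at (149,218). Next I'll measure these.

```bash
cat > h.py <<'E'
import numpy as np, cv2
from rig import bot, vision
def RT(c):
    R,_=cv2.Rodrigues(np.array(c['rvec'],float)); return R,np.array(c['tvec'],float)
def cloud(c,d):
    R,t=RT(c); v,u=np.mgrid[0:d.shape[0],0:d.shape[1]]
    P=np.stack([(u-c['cx'])/c['fx']*d,(v-c['cy'])/c['fy']*d,d],-1)
    return (P-t)@R     # world
def ray(c,u,v,z):
    R,t=RT(c); o=-R.T@t; r=R.T@np.array([(u-c['cx'])/c['fx'],(v-c['cy'])/c['fy'],1.])
    return o+r*(z-o[2])/r[2]
def px(c,p):
    R,t=RT(c); q=R@np.array(p,float)+t; return c['fx']*q[0]/q[2]+c['cx'],c['fy']*q[1]/q[2]+c['cy']
def top(name):
    c=vision.get_calibration('top'); p,d=vision.capture('top'); cv2.imwrite(f'pics/{name}.png',p[:,:,::-1]); np.save(f'pics/{name}.npy',d); return c,p,d,cloud(c,d)
E
python3 - <<'E'
import numpy as np,cv2
from h import *
p=cv2.imread('pics/top0.png'); a=p[95:245,90:330]; cv2.imwrite('pics/top0c.png',cv2.resize(a,None,fx=3.3,fy=3.3,interpolation=cv2.INTER_CUBIC))
c=vision.get_calibration('top'); d=np.load('pics/top0.npy'); P=cloud(c,d)
z=P[...,2]; print('bench z',np.median(z[300:340,100:160]), np.median(z[205:215,300:320]))
m=((z>.02)&(z<.2)).astype(np.uint8); m[250:]=0
n,l,st,_=cv2.connectedComponentsWithStats(m)
for i in range(1,n):
    if st[i,4]>30:
        q=P[l==i]; print(st[i],np.round(q.min(0),3),np.round(q.max(0),3),np.round(np.median(q,0),3))
# height map
h=np.clip(z*1000*2.0,0,255).astype(np.uint8)[95:245,90:330]
cv2.imwrite('pics/top0h.png',cv2.resize(cv2.applyColorMap(h,cv2.COLORMAP_JET),None,fx=3.3,fy=3.3,interpolation=cv2.INTER_NEAREST))
E
```

```text
bench z 6.37147385851046e-05 -0.00020099953133175175
[  98   96   56   57 2973] [0.687 0.277 0.02 ] [0.913 0.488 0.073] [0.796 0.379 0.064]
[ 111  108  297   88 2552] [ 0.512 -0.78   0.02 ] [0.884 0.428 0.069] [ 0.653 -0.038  0.058]
[ 166  112   37   37 1065] [0.705 0.07  0.02 ] [0.844 0.214 0.086] [0.771 0.14  0.077]
[364 114   1  35  35] [ 0.714 -0.599  0.027] [ 0.858 -0.593  0.04 ] [ 0.785 -0.597  0.032]
[217 116  26  30 603] [ 0.721 -0.093  0.021] [0.818 0.004 0.128] [ 0.759 -0.045  0.118]
[274 124  18  21 290] [ 0.725 -0.287  0.02 ] [ 0.79  -0.224  0.172] [ 0.745 -0.251  0.112]
[361 133  48  25 170] [ 0.676 -0.781  0.022] [ 0.776 -0.582  0.039] [ 0.685 -0.697  0.03 ]
[   0  140   88   81 6323] [0.403 0.52  0.02 ] [0.707 0.813 0.16 ] [0.553 0.646 0.15 ]
[219 167  24  25 476] [ 0.527 -0.097  0.026] [ 0.621 -0.005  0.089] [ 0.573 -0.053  0.079]
[188 171  24  10 121] [0.573 0.032 0.02 ] [0.612 0.126 0.033] [0.594 0.08  0.024]
[254 170  24  25 474] [ 0.517 -0.236  0.024] [ 0.611 -0.144  0.087] [ 0.562 -0.187  0.079]
[292 170  26  25 497] [ 0.519 -0.392  0.022] [ 0.613 -0.298  0.087] [ 0.564 -0.343  0.078]
[354 171  41  79 939] [ 0.305 -0.704  0.02 ] [ 0.617 -0.551  0.058] [ 0.447 -0.626  0.046]
[134 176  22   7  67] [0.564 0.261 0.02 ] [0.589 0.347 0.028] [0.576 0.302 0.022]
[119 199  58  40 367] [0.339 0.169 0.02 ] [0.493 0.388 0.058] [0.412 0.298 0.046]
[ 399  210  113   40 4071] [ 0.305 -1.167  0.02 ] [ 0.465 -0.731  0.074] [ 0.381 -0.951  0.053]
[189 215  13  11 112] [0.392 0.068 0.022] [0.432 0.108 0.084] [0.412 0.085 0.073]
[266 222  16  16 200] [ 0.349 -0.251  0.039] [ 0.407 -0.192  0.094] [ 0.377 -0.222  0.084]
[225 225  15  15 153] [ 0.337 -0.086  0.02 ] [ 0.393 -0.029  0.044] [ 0.366 -0.058  0.028]
[  0 226   9  24 127] [0.288 0.839 0.02 ] [0.379 0.871 0.051] [0.344 0.853 0.034]
```

View pics/top0c.png

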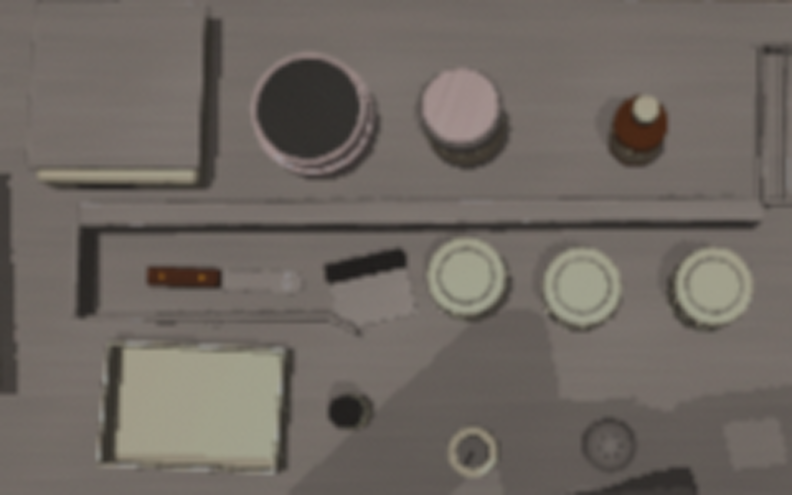

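View pics/top0h.png

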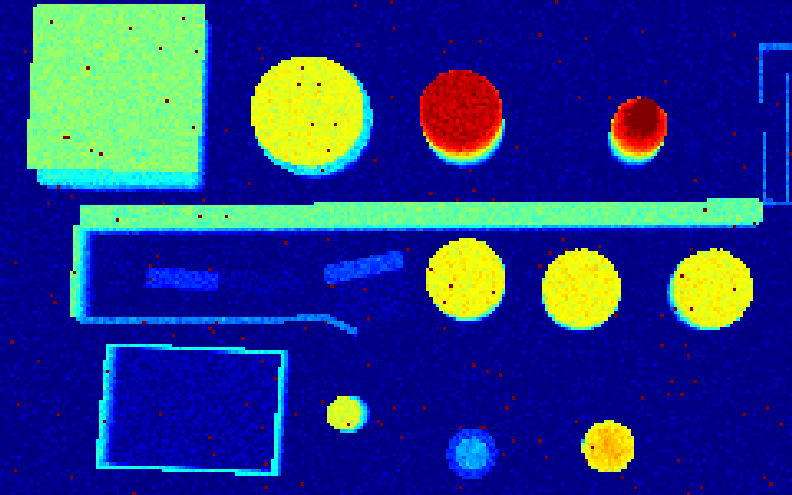

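```bash
cat >> h.py <<'E'
def clean(d):
    return cv2.medianBlur(d.astype(np.float32),3)
def blobs(P,z0,z1,x0=.3,x1=.9,y0=-.5,y1=.5,amin=20):
    X,Y,Z=P[...,0],P[...,1],P[...,2]
    m=((Z>z0)&(Z<z1)&(X>x0)&(X<x1)&(Y>y0)&(Y<y1)).astype(np.uint8)
    n,l,st,_=cv2.connectedComponentsWithStats(m)
    return [P[l==i] for i in range(1,n) if st[i,4]>=amin]
def tubs(P):
    out=[]
    for q in blobs(P,.066,.1,.45,.72,-.5,.45,100):
        if np.ptp(q[:,0])>.12 or np.ptp(q[:,1])>.12: continue
        (cx,cy),r=cv2.minEnclosingCircle(q[:,:2].astype(np.float32))
        out.append((q[:,0].mean(),q[:,1].mean(),cx,cy,r,np.median(q[:,2])))
    return sorted(out,key=lambda o:-o[1])
E
python3 - <<'E'
from h import *
c=vision.get_calibration('top'); d=clean(np.load('pics/top0.npy')); P=cloud(c,d)
for t in tubs(P): print('tub',np.round(t,4))
# upstand
q=P[(P[...,2]>.05)&(P[...,2]<.067)&(P[...,0]>.6)&(P[...,0]<.72)&(P[...,1]>-.42)&(P[...,1]<.4)]
ys=np.arange(-.40,.39,.02); F=[];B=[]
for y in ys:
    s=q[abs(q[:,1]-y)<.01]; F.append(s[:,0].min());B.append(s[:,0].max())
f=np.polyfit(ys,F,1); b=np.polyfit(ys,B,1); print('front',f,np.std(F-np.polyval(f,ys)),'back',b)
print('extent y',q[:,1].min(),q[:,1].max(), 'z',np.median(q[:,2]))
q2=P[(P[...,2]>.05)&(P[...,2]<.067)&(P[...,0]>.5)&(P[...,0]<.62)&(P[...,1]>.3)&(P[...,1]<.5)]
print('endplate',q2.min(0),q2.max(0))
for nm,(z0,z1,x0,x1,y0,y1) in dict(scr=(.015,.04,.56,.625,.02,.14),knife=(.012,.03,.55,.605,.24,.36),box=(.035,.06,.32,.5,.12,.41),rail=(.018,.04,.48,.56,.05,.42)).items():
    for s in blobs(P,z0,z1,x0,x1,y0,y1):
        r=cv2.minAreaRect((s[:,:2]*1000).astype(np.float32)); print(nm,len(s),r,np.median(s[:,2]))
s=P[(P[...,2]>.018)&(P[...,2]<.04)&(P[...,0]>.48)&(P[...,0]<.545)&(P[...,1]>.12)&(P[...,1]<.40)]
print('rail fit',np.polyfit(s[:,1],s[:,0],1))
E
```

```text
tub [ 0.5747 -0.0509  0.5755 -0.051   0.0475  0.0789]
tub [ 0.5639 -0.1891  0.5648 -0.1891  0.0474  0.0791]
tub [ 0.5658 -0.3459  0.5666 -0.3466  0.0474  0.0786]
front [-0.01073234  0.63932735] 0.00948598465465199 back [0.04560375 0.68024015]
extent y -0.4091449550947801 0.39966329367136805 z 0.060594811798587236
endplate [0.52705073 0.41913311 0.05029614] [0.61996648 0.42712616 0.06098927]
scr 133 ((593.9044189453125, 79.82093811035156), (22.808439254760742, 98.29647064208984), 12.867050170898438) 0.02314316454187414
knife 129 ((576.8237915039062, 305.6269226074219), (88.22711181640625, 23.926942825317383), 88.40409088134766) 0.019813880598305602
box 89 ((418.6513977050781, 383.4660339355469), (11.104925155639648, 146.8440704345703), 89.5633544921875) 0.042333167259201
box 23 ((392.7575988769531, 174.1068115234375), (4.982451915740967, 43.715518951416016), 88.41616821289062) 0.040373059337763854
rail 140 ((524.3624877929688, 299.28985595703125), (246.3182830810547, 33.304046630859375), 83.70208740234375) 0.02936500757987738
rail 40 ((525.8589477539062, 120.85067749023438), (70.3281478881836, 13.266533851623535), 75.80999755859375) 0.02958874956435956
rail fit [-0.05133456  0.53113583]
```

Run:
```python
from h import *
c=vision.get_calibration('top'); d=clean(np.load('pics/top0.npy')); P=cloud(c,d)
f=[];b=[];g=[]
for u in range(120,315):
    col=P[:,u]; r=[v for v in range(140,175) if .050<col[v,2]<.068 and .6<col[v,0]<.72]
    if not r: continue
    # front edge = max row; ray at z=.06 at boundary +0.5
    f.append(ray(c,u,max(r)+.5,.06)); b.append(ray(c,u,min(r)-.5,.06))
f=np.array(f);b=np.array(b)
for n,a in (('f',f),('b',b)):
    k=np.ones(len(a),bool)
    for _ in range(5):
        l=np.polyfit(a[k,1],a[k,0],1); e=a[:,0]-np.polyval(l,a[:,1]); k=abs(e)<.004
    print(n,l,k.sum(),e[k].std(),np.round(e[::15]*1000,1))
print('y ends',f[:,1].max(),f[:,1].min())
r=[]
for u in range(112,190):
    col=P[:,u]; rr=[v for v in range(183,205) if .015<col[v,2]<.045 and .49<col[v,0]<.56]
    if rr: r.append([*ray(c,u,(max(rr)+min(rr))/2,.03)[:2],len(rr)])
r=np.array(r); print(np.round(r[::6],4))
k=(r[:,1]>.14)&(r[:,1]<.4); print('rail',np.polyfit(r[k,1],r[k,0],1))
```

```text
f [-0.01887047  0.63928682] 193 0.0010424932155199277 [ 1.1  0.6  0.1 -0.3 -0.8 -1.2 -1.7  1.9  1.4  1.   0.5  0.  -0.4]
b [-0.01121752  0.66982772] 113 5.921131499885146e-17 [57.3 57.3 -4.1 -4.1 -4.1 -0.   0.  -0.   0.   0.   0.   0.   0. ]
y ends 0.39301101748479644 -0.3834417789069886
[[0.5268 0.4268 2.    ]
 [0.523  0.4023 2.    ]
 [0.5091 0.3773 3.    ]
 [0.5235 0.3538 2.    ]
 [0.5096 0.3288 3.    ]
 [0.5241 0.3052 2.    ]
 [0.5243 0.2809 2.    ]
 [0.5084 0.2559 3.    ]
 [0.5249 0.2323 2.    ]
 [0.5251 0.208  2.    ]
 [0.5254 0.1837 2.    ]
 [0.5299 0.1434 2.    ]
 [0.5282 0.119  3.    ]]
rail [-0.04314806  0.53216296]
```

Run:
```python
from h import *
c=vision.get_calibration('top'); d=np.load('pics/top0.npy'); P=cloud(c,clean(d)); p=cv2.imread('pics/top0.png')
# box: color light mask of the inner floor + outline by depth
Z=cloud(c,d)[...,2]; m=((Z>.03)&(Z<.06)).astype(np.uint8); m[:, :110]=0; m[:,185:]=0; m[:193]=0; m[245:]=0
v,u=np.nonzero(m); pts=np.array([ray(c,a,b,.05)[:2] for a,b in zip(u,v)],np.float32)*1000
print(cv2.minAreaRect(pts)); print(np.round(cv2.boxPoints(cv2.minAreaRect(pts))))
# scraper dark handle by colour
g=cv2.cvtColor(p,cv2.COLOR_BGR2GRAY); sub=np.zeros_like(g); sub[165:190,183:218]=(g[165:190,183:218]<60)
v,u=np.nonzero(sub&(Z<.035)); pts=np.array([ray(c,a,b,.024)[:2] for a,b in zip(u,v)],np.float32)*1000
print('scr colour',len(u),cv2.minAreaRect(pts))
# knife handle
hsv=cv2.cvtColor(p,cv2.COLOR_BGR2HSV); k=np.zeros_like(g); k[170:190,125:165]=(hsv[170:190,125:165,1]>110)
v,u=np.nonzero(k); pts=np.array([ray(c,a,b,.02)[:2] for a,b in zip(u,v)],np.float32)*1000
print('knife',len(u),cv2.minAreaRect(pts))
cv2.imwrite('pics/sc.png',cv2.resize(cv2.imread('pics/scene0.png')[150:300,280:450],None,fx=4,fy=4,interpolation=cv2.INTER_CUBIC))
```

```text
((416.4656982421875, 276.42083740234375), (219.26339721679688, 149.7121124267578), 88.03936004638672)
[[338. 169.]
 [488. 164.]
 [495. 383.]
 [345. 389.]]
scr colour 131 ((594.9111938476562, 75.47686767578125), (22.330772399902344, 97.69208526611328), 13.777471542358398)
knife 95 ((578.540283203125, 302.5071105957031), (82.92096710205078, 18.077699661254883), 86.79866790771484)
```

View pics/sc.png

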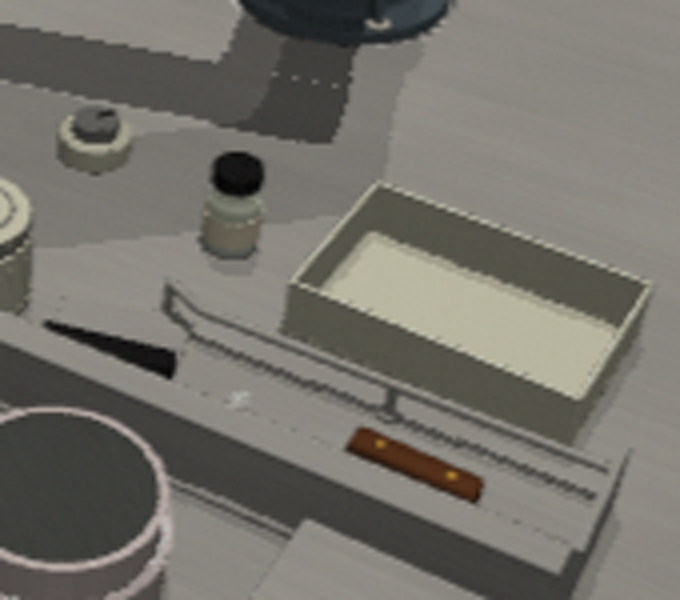

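```bash
python3 -m handwheel '[{"hand":0.1,"dx":2.1,"dy":4.0,"wz":0.086},{"hand":0.1,"dx":2.1,"dy":4.0,"wz":0.086},{"hand":0.1,"dx":2.1,"dy":4.0,"wz":0.086},{"hand":0.1,"dx":2.1,"dy":4.0,"wz":0.086},{"hand":0.1,"dx":2.1,"dy":4.0,"wz":0.086},{"hand":0.1,"dx":2.1,"dy":4.0,"wz":0.086},{"hand":0.1,"dx":2.1,"dy":4.0,"wz":0.086},{"hand":0.1,"dx":2.1,"dy":4.0,"wz":0.086},{"hand":0.1,"dx":2.1,"dy":4.0,"wz":0.086},{"hand":0.1,"dx":2.1,"dy":4.0,"wz":0.086}]'
python3 -m handwheel '[{"hand":0.1,"dx":2.2,"dy":4.1,"wz":0.086},{"hand":0.1,"dx":2.2,"dy":4.1,"wz":0.086},{"hand":0.1,"dx":2.2,"dy":4.1,"wz":0.086},{"hand":0.1,"dx":2.2,"dy":4.1,"wz":0.086},{"hand":0.1,"dx":2.2,"dy":4.1,"wz":0.086},{"hand":0.1,"dx":2.2,"dy":4.1,"wz":0.086},{"hand":0.1}]'
cat >> h.py <<'E'
def st(m=''):
    s=bot.read_state(); R=np.array(s['tcp_rot']); 
    print(m,'t',round(s['time_s'],2),'p',np.round(s['position'],4),'yaw(y)',round(float(np.degrees(np.arctan2(R[1,1],R[0,1]))),2),'z',np.round(R[:,2],4),'F',np.round(s['force'],1),'op',round(s['opening'],3)); return s
E
python3 -c "from h import *; st()"
```

```text
t 0.15 p [ 0.2523 -0.5712  0.2218] yaw(y) -66.18 z [-4.0e-04  1.6e-03 -1.0e+00] F [-0.4  0.1  0.3] op 0.999invalid input
invalid input
```

```bash
python3 -m handwheel '[{"hand":0.1,"dx":2.1,"dy":4.0,"dz":0,"wx":0,"wy":0,"wz":0.086},{"hand":0.1,"dx":2.1,"dy":4.0,"dz":0,"wx":0,"wy":0,"wz":0.086},{"hand":0.1,"dx":2.1,"dy":4.0,"dz":0,"wx":0,"wy":0,"wz":0.086},{"hand":0.1,"dx":2.1,"dy":4.0,"dz":0,"wx":0,"wy":0,"wz":0.086},{"hand":0.1,"dx":2.1,"dy":4.0,"dz":0,"wx":0,"wy":0,"wz":0.086},{"hand":0.1,"dx":2.1,"dy":4.0,"dz":0,"wx":0,"wy":0,"wz":0.086},{"hand":0.1,"dx":2.1,"dy":4.0,"dz":0,"wx":0,"wy":0,"wz":0.086},{"hand":0.1,"dx":2.1,"dy":4.0,"dz":0,"wx":0,"wy":0,"wz":0.086},{"hand":0.1,"dx":2.1,"dy":4.0,"dz":0,"wx":0,"wy":0,"wz":0.086},{"hand":0.1,"dx":2.1,"dy":4.0,"dz":0,"wx":0,"wy":0,"wz":0.086}]'
```

```text
time_s: 1.15
position: [0.4629, -0.17, 0.2225]
tcp_rot: [[0.288, 0.958, -0.0], [0.958, -0.288, 0.0], [0.0, -0.0, -1.0]]
force: [-0.1, -0.9, -0.3]
opening: 0.553
```

```bash
python3 -m handwheel '[{"hand":0.1,"dx":2.2,"dy":4.13,"dz":0,"wx":0,"wy":0,"wz":0.086},{"hand":0.1,"dx":2.2,"dy":4.13,"dz":0,"wx":0,"wy":0,"wz":0.086},{"hand":0.1,"dx":2.2,"dy":4.13,"dz":0,"wx":0,"wy":0,"wz":0.086},{"hand":0.1,"dx":2.2,"dy":4.13,"dz":0,"wx":0,"wy":0,"wz":0.086},{"hand":0.1,"dx":2.2,"dy":4.13,"dz":0,"wx":0,"wy":0,"wz":0.086},{"hand":0.1,"dx":2.2,"dy":4.13,"dz":0,"wx":0,"wy":0,"wz":0.086},{"hand":0.1,"dx":0,"dy":0,"dz":-4,"wx":0,"wy":0,"wz":0}]'
python3 - <<'E'
from h import *
st(); c=vision.get_calibration('wrist'); p,d=vision.capture('wrist'); cv2.imwrite('pics/w1.png',p[:,:,::-1]); np.save('pics/w1.npy',d)
P=cloud(c,clean(d)); 
for s in blobs(P,.015,.04,.54,.64,.0,.16,100):
    r=cv2.minAreaRect((s[:,:2]*1000).astype(np.float32)); print(len(s),r,np.median(s[:,2]))
E
```

```text
time_s: 1.85
position: [0.6017, 0.0812, 0.1872]
tcp_rot: [[-0.226, 0.974, 0.017], [0.974, 0.226, 0.001], [-0.003, 0.017, -1.0]]
force: [0.4, -1.2, -1.0]
opening: 0.556
 t 1.85 p [0.6017 0.0812 0.1872] yaw(y) 13.07 z [ 0.0169  0.0013 -0.9999] F [ 0.4 -1.2 -1. ] op 0.556
299 ((639.0593872070312, 115.37310791015625), (0.6324488520622253, 88.58163452148438), 1.1029471158981323) 0.028413436834467086
1547 ((594.430908203125, 77.75316619873047), (21.966073989868164, 99.20608520507812), 13.537557601928711) 0.023212586887900684
```

View pics/w1.png

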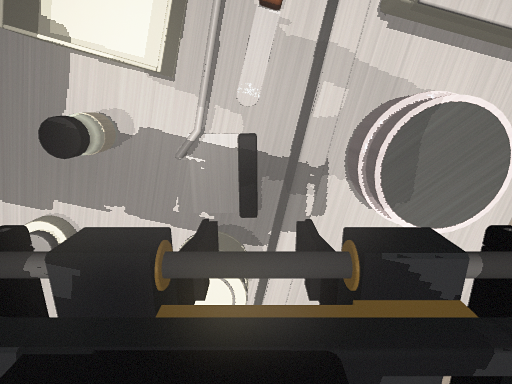

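```bash
python3 -m handwheel '[{"hand":0.1,"dx":0,"dy":0,"dz":-4.5,"wx":0,"wy":0,"wz":0},{"hand":0.1,"dx":0,"dy":0,"dz":-4,"wx":0,"wy":0,"wz":0},{"hand":0.1,"dx":0,"dy":0,"dz":0,"wx":0,"wy":0,"wz":0},{"hand":0.1,"dx":0,"dy":0,"dz":0,"wx":0,"wy":0,"wz":0}]'; python3 -c "from h import *; st()"
```

```text
time_s: 2.3
position: [0.5939, 0.0756, 0.0975]
tcp_rot: [[-0.218, 0.976, -0.002], [0.976, 0.218, 0.0], [0.001, -0.002, -1.0]]
force: [0.4, -0.9, -0.1]
opening: 0.55
 t 2.3 p [0.5939 0.0756 0.0975] yaw(y) 12.61 z [-2.3e-03  1.0e-04 -1.0e+00] F [ 0.4 -0.9 -0.1] op 0.55
```

```bash
python3 -m handwheel '[{"hand":0.1,"dx":0,"dy":0.2,"dz":-3,"wx":0,"wy":0,"wz":0.015},{"hand":0.1,"dx":0,"dy":0,"dz":-3,"wx":0,"wy":0,"wz":0},{"hand":0.1,"dx":0,"dy":0,"dz":-2,"wx":0,"wy":0,"wz":0},{"hand":0.1,"dx":0,"dy":0,"dz":-1,"wx":0,"wy":0,"wz":0},{"hand":0.1,"dx":0,"dy":0,"dz":0,"wx":0,"wy":0,"wz":0},{"hand":-1,"dx":0,"dy":0,"dz":0,"wx":0,"wy":0,"wz":0},{"hand":-1,"dx":0,"dy":0,"dz":0,"wx":0,"wy":0,"wz":0},{"hand":-1,"dx":0,"dy":0,"dz":0,"wx":0,"wy":0,"wz":0},{"hand":-1,"dx":0,"dy":0,"dz":0,"wx":0,"wy":0,"wz":0}]'; python3 -c "from h import *; st()"
```

```text
time_s: 3.2
position: [0.595, 0.0781, 0.0084]
tcp_rot: [[-0.234, 0.972, 0.001], [0.972, 0.234, -0.0], [-0.0, 0.001, -1.0]]
force: [-0.0, -0.6, 0.3]
opening: 0.269
 t 3.2 p [0.595  0.0781 0.0084] yaw(y) 13.53 z [ 1.4e-03 -1.0e-04 -1.0e+00] F [-0.  -0.6  0.3] op 0.269
```

```bash
python3 -m handwheel '[{"hand":-1,"dx":0,"dy":0,"dz":0,"wx":0,"wy":0,"wz":0},{"hand":-1,"dx":0,"dy":0,"dz":2,"wx":0,"wy":0,"wz":0},{"hand":-1,"dx":0,"dy":0,"dz":4,"wx":0,"wy":0,"wz":0},{"hand":-1,"dx":0,"dy":0,"dz":4,"wx":0,"wy":0,"wz":0},{"hand":-1,"dx":0,"dy":0,"dz":0,"wx":0,"wy":0,"wz":0}]'; python3 -c "
from h import *; st(); top('t1')"
```

```text
time_s: 3.7
position: [0.5983, 0.0781, 0.1125]
tcp_rot: [[-0.234, 0.972, 0.011], [0.972, 0.234, -0.0], [-0.003, 0.01, -1.0]]
force: [0.2, 0.6, -1.7]
opening: 0.261
 t 3.7 p [0.5983 0.0781 0.1125] yaw(y) 13.53 z [ 1.080e-02 -5.000e-04 -9.999e-01] F [ 0.2  0.6 -1.7] op 0.261
```

View pics/t1.png

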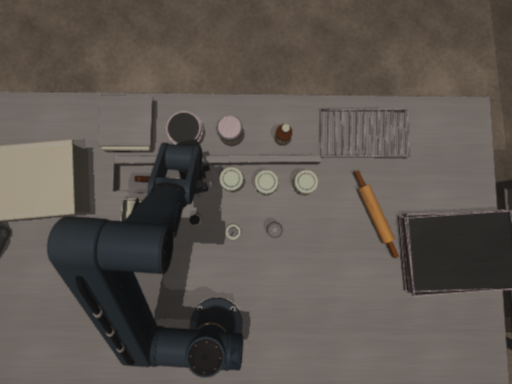

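Opening 0.261 (23 mm) and Fz about −1.7 N show the scraper is held. The tubs haven't moved. Carrying it to the box next.

```bash
python3 -m handwheel '[{"hand":-1,"dx":-2.8,"dy":3.14,"dz":0,"wx":0,"wy":0,"wz":-0.054},{"hand":-1,"dx":-2.8,"dy":3.14,"dz":0,"wx":0,"wy":0,"wz":-0.054},{"hand":-1,"dx":-2.8,"dy":3.14,"dz":0,"wx":0,"wy":0,"wz":-0.054},{"hand":-1,"dx":-2.8,"dy":3.14,"dz":0,"wx":0,"wy":0,"wz":-0.054},{"hand":-1,"dx":-2.8,"dy":3.14,"dz":0,"wx":0,"wy":0,"wz":-0.054},{"hand":-1,"dx":0,"dy":0,"dz":0,"wx":0,"wy":0,"wz":0},{"hand":-1,"dx":0,"dy":0,"dz":0,"wx":0,"wy":0,"wz":0}]'
python3 - <<'E'
from h import *
st(); c=vision.get_calibration('wrist'); p,d=vision.capture('wrist'); cv2.imwrite('pics/w2.png',p[:,:,::-1])
P=cloud(c,clean(d)); 
for s in blobs(P,.085,.125,.33,.5,.12,.4,100):
    print(len(s),cv2.minAreaRect((s[:,:2]*1000).astype(np.float32)),np.median(s[:,2]))
E
```

```text
time_s: 4.45
position: [0.453, 0.2355, 0.1065]
tcp_rot: [[0.031, 1.0, -0.002], [1.0, -0.031, -0.001], [-0.001, -0.002, -1.0]]
force: [0.8, -0.4, -1.6]
opening: 0.265
 t 4.45 p [0.453  0.2355 0.1065] yaw(y) -1.78 z [-2.2e-03 -9.0e-04 -1.0e+00] F [ 0.8 -0.4 -1.6] op 0.265
5466 ((437.42413330078125, 243.35586547851562), (90.47632598876953, 51.77774429321289), 37.97333908081055) 0.10701495075457736
107 ((437.9552307128906, 204.18731689453125), (28.012922286987305, 7.211667537689209), 67.07231140136719) 0.11135986800062278
```

View pics/w2.png

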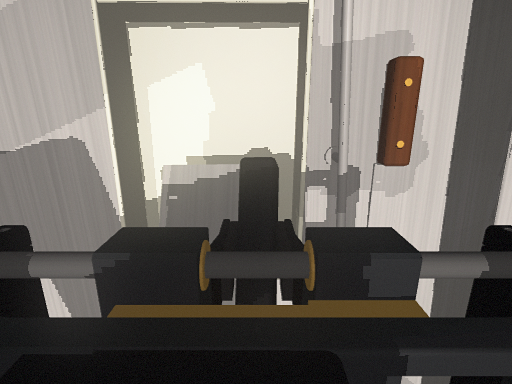

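```bash
python3 -m handwheel '[{"hand":-1,"dx":-0.4,"dy":0,"dz":-3,"wx":0,"wy":0,"wz":0},{"hand":-1,"dx":0,"dy":0,"dz":-3,"wx":0,"wy":0,"wz":0},{"hand":-1,"dx":0,"dy":0,"dz":-2,"wx":0,"wy":0,"wz":0},{"hand":-1,"dx":0,"dy":0,"dz":-0.8,"wx":0,"wy":0,"wz":0},{"hand":-1,"dx":0,"dy":0,"dz":-0.3,"wx":0,"wy":0,"wz":0},{"hand":-1,"dx":0,"dy":0,"dz":0,"wx":0,"wy":0,"wz":0}]'
```

```text
time_s: 5.1
position: [0.4517, 0.2332, 0.016]
tcp_rot: [[0.036, 0.999, -0.001], [0.999, -0.036, -0.001], [-0.001, -0.0, -1.0]]
force: [0.2, -0.8, 1.3]
opening: 0.253
```

```bash
python3 -m handwheel '[{"hand":-0.28,"dx":0,"dy":0,"dz":0,"wx":0,"wy":0,"wz":0},{"hand":-0.28,"dx":0,"dy":0,"dz":0,"wx":0,"wy":0,"wz":0},{"hand":-0.28,"dx":0,"dy":0,"dz":0,"wx":0,"wy":0,"wz":0},{"hand":-0.28,"dx":0,"dy":0,"dz":3,"wx":0,"wy":0,"wz":0},{"hand":0.1,"dx":0,"dy":0,"dz":4,"wx":0,"wy":0,"wz":0},{"hand":0.1,"dx":0,"dy":0,"dz":4,"wx":0,"wy":0,"wz":0},{"hand":0.1,"dx":0,"dy":0,"dz":0,"wx":0,"wy":0,"wz":0}]'
python3 - <<'E'
from h import *
st(); c=vision.get_calibration('wrist'); p,d=vision.capture('wrist'); cv2.imwrite('pics/w3.png',p[:,:,::-1])
P=cloud(c,clean(d)); 
for n,a in (('knife',(.012,.03,.54,.61,.22,.40,100)),('scr',(.017,.035,.36,.475,.18,.37,60))):
  for s in blobs(P,*a):
    print(n,len(s),cv2.minAreaRect((s[:,:2]*1000).astype(np.float32)),np.median(s[:,2]))
E
```

```text
time_s: 5.8
position: [0.4541, 0.2364, 0.1312]
tcp_rot: [[0.034, 0.999, 0.011], [0.999, -0.034, 0.003], [0.003, 0.011, -1.0]]
force: [1.4, 0.4, 1.1]
opening: 0.518
 t 5.8 p [0.4541 0.2364 0.1312] yaw(y) -1.93 z [ 0.0109  0.0031 -0.9999] F [1.4 0.4 1.1] op 0.518
knife 2663 ((577.0947265625, 303.9630126953125), (89.08875274658203, 23.627952575683594), 88.55303955078125) 0.01927268256696335
scr 2227 ((451.36529541015625, 232.60302734375), (98.74568176269531, 21.558046340942383), 88.54931640625) 0.027207475267593803
```

View pics/w3.png

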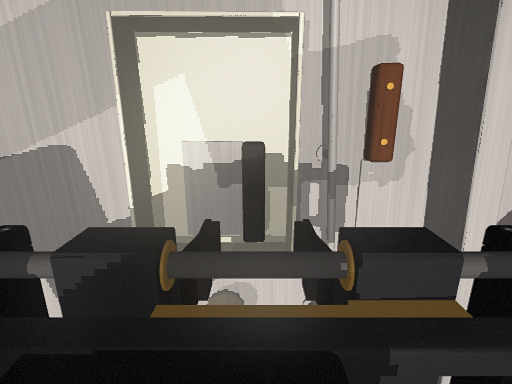

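```bash
python3 -m handwheel '[{"hand":0.1,"dx":4.1,"dy":2.1,"dz":0,"wx":0,"wy":0,"wz":0},{"hand":0.1,"dx":4.1,"dy":2.1,"dz":0,"wx":0,"wy":0,"wz":0},{"hand":0.1,"dx":4.1,"dy":2.1,"dz":0,"wx":0,"wy":0,"wz":0},{"hand":0.1,"dx":0,"dy":0,"dz":-4,"wx":0,"wy":0,"wz":0},{"hand":0.1,"dx":0,"dy":0,"dz":-3,"wx":0,"wy":0,"wz":0},{"hand":0.1,"dx":0,"dy":0,"dz":0,"wx":0,"wy":0,"wz":0},{"hand":0.1,"dx":0,"dy":0,"dz":0,"wx":0,"wy":0,"wz":0}]'
```

```text
time_s: 6.55
position: [0.5722, 0.2977, 0.0549]
tcp_rot: [[0.034, 0.999, -0.004], [0.999, -0.034, -0.001], [-0.001, -0.004, -1.0]]
force: [-0.1, -0.2, 0.7]
opening: 0.552
```

```bash
python3 -m handwheel '[{"hand":0.1,"dx":0.45,"dy":0,"dz":-2,"wx":0,"wy":0,"wz":0},{"hand":0.1,"dx":0,"dy":0,"dz":-2,"wx":0,"wy":0,"wz":0},{"hand":0.1,"dx":0,"dy":0,"dz":-0.8,"wx":0,"wy":0,"wz":0},{"hand":0.1,"dx":0,"dy":0,"dz":0,"wx":0,"wy":0,"wz":0},{"hand":-1,"dx":0,"dy":0,"dz":0,"wx":0,"wy":0,"wz":0},{"hand":-1,"dx":0,"dy":0,"dz":0,"wx":0,"wy":0,"wz":0},{"hand":-1,"dx":0,"dy":0,"dz":0,"wx":0,"wy":0,"wz":0},{"hand":-1,"dx":0,"dy":0,"dz":0,"wx":0,"wy":0,"wz":0},{"hand":-1,"dx":0,"dy":0,"dz":0,"wx":0,"wy":0,"wz":0}]'
```

```text
time_s: 7.45
position: [0.5783, 0.2982, 0.0093]
tcp_rot: [[0.034, 0.999, 0.001], [0.999, -0.034, 0.0], [0.0, 0.001, -1.0]]
force: [-1.0, -0.2, 3.4]
opening: 0.273
```

```bash
python3 -m handwheel '[{"hand":-1,"dx":0,"dy":0,"dz":3,"wx":0,"wy":0,"wz":0},{"hand":-1,"dx":0,"dy":0,"dz":4,"wx":0,"wy":0,"wz":0},{"hand":-1,"dx":0,"dy":0,"dz":2.5,"wx":0,"wy":0,"wz":0},{"hand":-1,"dx":-3.9,"dy":0.5,"dz":0,"wx":0,"wy":0,"wz":0},{"hand":-1,"dx":-3.9,"dy":0.5,"dz":0,"wx":0,"wy":0,"wz":0},{"hand":-1,"dx":-3.9,"dy":0.5,"dz":0,"wx":0,"wy":0,"wz":0},{"hand":-1,"dx":-3.9,"dy":0.5,"dz":0,"wx":0,"wy":0,"wz":0},{"hand":-1,"dx":-3.6,"dy":0.4,"dz":0,"wx":0,"wy":0,"wz":0},{"hand":-1,"dx":0,"dy":0,"dz":0,"wx":0,"wy":0,"wz":0},{"hand":-1,"dx":0,"dy":0,"dz":0,"wx":0,"wy":0,"wz":0}]'
python3 - <<'E'
from h import *
st(); c=vision.get_calibration('wrist'); p,d=vision.capture('wrist'); cv2.imwrite('pics/w4.png',p[:,:,::-1]); top('t4'); st()
p,d=vision.capture('scene'); cv2.imwrite('pics/s4.png',cv2.resize(p[130:300,250:470,::-1],None,fx=3,fy=3))
E
```

```text
time_s: 8.45
position: [0.3856, 0.3224, 0.1037]
tcp_rot: [[0.033, 0.999, 0.001], [0.999, -0.033, 0.0], [0.0, 0.001, -1.0]]
force: [0.1, 0.3, -0.6]
opening: 0.277
 t 8.45 p [0.3856 0.3224 0.1037] yaw(y) -1.87 z [ 6.e-04  2.e-04 -1.e+00] F [ 0.1  0.3 -0.6] op 0.277
 t 8.55 p [0.3877 0.3226 0.1038] yaw(y) -1.96 z [ 0.0024  0.0011 -1.    ] F [ 0.1  0.7 -1.5] op 0.271
```

View pics/w4.png

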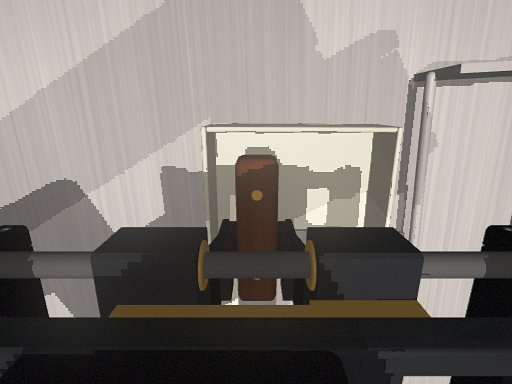

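View pics/s4.png

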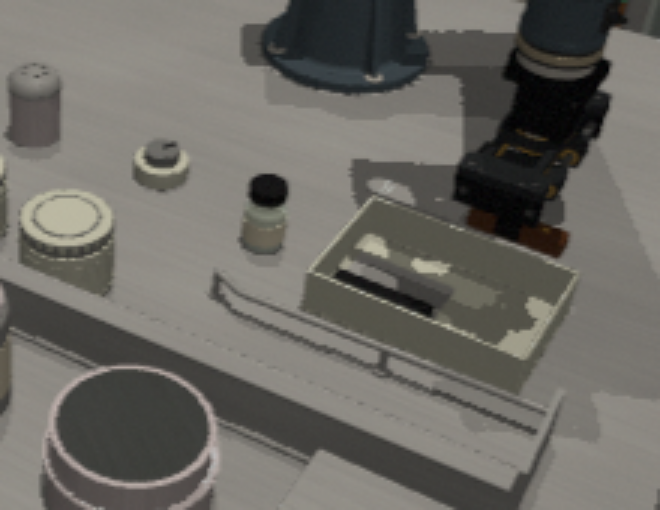

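```bash
python3 -m handwheel '[{"hand":-1,"dx":0,"dy":0,"dz":-3,"wx":0,"wy":0,"wz":0},{"hand":-1,"dx":0,"dy":0,"dz":-3,"wx":0,"wy":0,"wz":0},{"hand":-1,"dx":0,"dy":0,"dz":-1.7,"wx":0,"wy":0,"wz":0},{"hand":-1,"dx":0,"dy":0,"dz":-0.7,"wx":0,"wy":0,"wz":0},{"hand":-1,"dx":0,"dy":0,"dz":0,"wx":0,"wy":0,"wz":0},{"hand":-1,"dx":0,"dy":0,"dz":0,"wx":0,"wy":0,"wz":0}]'
```

```text
time_s: 9.2
position: [0.387, 0.3223, 0.0199]
tcp_rot: [[0.035, 0.999, 0.001], [0.999, -0.035, 0.001], [0.001, 0.001, -1.0]]
force: [0.8, -0.0, -0.4]
opening: 0.274
```

```bash
python3 -m handwheel '[{"hand":-1,"dx":0,"dy":0,"dz":-0.2,"wx":0,"wy":0,"wz":0},{"hand":-0.2,"dx":0,"dy":0,"dz":0,"wx":0,"wy":0,"wz":0},{"hand":-0.2,"dx":0,"dy":0,"dz":0,"wx":0,"wy":0,"wz":0},{"hand":-0.2,"dx":0,"dy":0,"dz":0,"wx":0,"wy":0,"wz":0},{"hand":-0.2,"dx":0,"dy":0,"dz":3,"wx":0,"wy":0,"wz":0},{"hand":-1,"dx":0,"dy":0,"dz":4,"wx":0,"wy":0,"wz":0},{"hand":-1,"dx":0,"dy":0,"dz":4,"wx":0,"wy":0,"wz":0},{"hand":-1,"dx":4.5,"dy":-1,"dz":1.5,"wx":0,"wy":0,"wz":0},{"hand":-1,"dx":4.5,"dy":-2,"dz":0,"wx":0,"wy":0,"wz":0},{"hand":-1,"dx":3,"dy":-3.8,"dz":0,"wx":0,"wy":0,"wz":0}]'
python3 - <<'E'
from h import *
st(); c=vision.get_calibration('wrist'); p,d=vision.capture('wrist'); cv2.imwrite('pics/w5.png',p[:,:,::-1]); c,p,d,P=top('t5')
for t in tubs(cloud(c,clean(d))): print(np.round(t,4))
p,d=vision.capture('scene'); cv2.imwrite('pics/s5.png',cv2.resize(p[130:300,150:450,::-1],None,fx=2.6,fy=2.6)); st()
E
```

```text
time_s: 10.2
position: [0.5103, 0.2554, 0.1446]
tcp_rot: [[0.031, 0.999, 0.008], [1.0, -0.031, 0.003], [0.003, 0.008, -1.0]]
force: [0.1, -0.6, -0.6]
opening: 0.047
 t 10.2 p [0.5103 0.2554 0.1446] yaw(y) -1.8 z [ 0.0078  0.0026 -1.    ] F [ 0.1 -0.6 -0.6] op 0.047
[ 0.5745 -0.051   0.5755 -0.0512  0.0479  0.0791]
[ 0.564  -0.1892  0.5643 -0.1889  0.0469  0.0788]
[ 0.5657 -0.3459  0.5663 -0.3465  0.0473  0.0783]
 t 10.35 p [0.508  0.252  0.1428] yaw(y) -2.22 z [ 1.3e-03  2.0e-04 -1.0e+00] F [ 0.1  0.5 -0.1] op 0.014
```

View pics/s5.png

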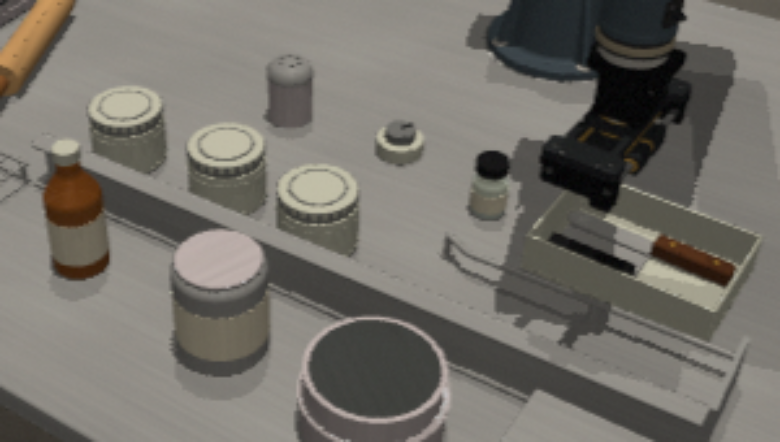

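View pics/t5.png

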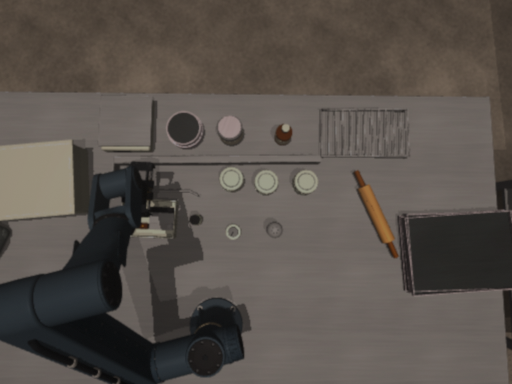

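```bash
python3 -m handwheel '[{"hand":-1,"dx":0.96,"dy":-4.33,"dz":0,"wx":0,"wy":0,"wz":0},{"hand":-1,"dx":0.96,"dy":-4.33,"dz":0,"wx":0,"wy":0,"wz":0},{"hand":-1,"dx":0.96,"dy":-4.33,"dz":0,"wx":0,"wy":0,"wz":0},{"hand":-1,"dx":0.96,"dy":-4.33,"dz":0,"wx":0,"wy":0,"wz":0},{"hand":-1,"dx":0.96,"dy":-4.33,"dz":0,"wx":0,"wy":0,"wz":0},{"hand":-1,"dx":0.96,"dy":-4.33,"dz":0,"wx":0,"wy":0,"wz":0},{"hand":-1,"dx":0.96,"dy":-4.33,"dz":0,"wx":0,"wy":0,"wz":0},{"hand":-1,"dx":0,"dy":0,"dz":-3,"wx":0,"wy":0,"wz":0},{"hand":-1,"dx":0,"dy":0,"dz":-2,"wx":0,"wy":0,"wz":0},{"hand":-1,"dx":0,"dy":0,"dz":0,"wx":0,"wy":0,"wz":0}]'; python3 -m handwheel '[{"hand":-1,"dx":0,"dy":0,"dz":0,"wx":0,"wy":0,"wz":0}]'
```

```text
time_s: 11.35
position: [0.5698, -0.0473, 0.0899]
tcp_rot: [[0.034, 0.999, -0.008], [0.999, -0.034, 0.003], [0.002, -0.008, -1.0]]
force: [-0.2, 0.6, -0.1]
opening: 0.006
time_s: 11.45
position: [0.5724, -0.0477, 0.0925]
tcp_rot: [[0.033, 0.999, -0.002], [0.999, -0.033, 0.001], [0.001, -0.002, -1.0]]
force: [-0.2, 0.5, 1.0]
opening: 0.002
```

```bash
python3 -m handwheel '[{"hand":-1,"dx":0,"dy":-0.2,"dz":-0.8,"wx":0,"wy":0,"wz":0},{"hand":-1,"dx":0,"dy":0,"dz":-0.4,"wx":0,"wy":0,"wz":0},{"hand":-1,"dx":0,"dy":0,"dz":-0.4,"wx":0,"wy":0,"wz":0},{"hand":-1,"dx":0,"dy":0,"dz":-0.3,"wx":0,"wy":0,"wz":0}]'; python3 -m handwheel '[{"hand":-1,"dx":0,"dy":0,"dz":-0.2,"wx":0,"wy":0,"wz":0},{"hand":-1,"dx":0,"dy":0,"dz":0,"wx":0,"wy":0,"wz":0}]'
```

```text
time_s: 11.85
position: [0.5735, -0.0507, 0.0746]
tcp_rot: [[0.034, 0.999, 0.001], [0.999, -0.034, 0.0], [0.0, 0.001, -1.0]]
force: [-1.0, 0.4, 9.2]
opening: 0.009
time_s: 12.05
position: [0.5736, -0.0507, 0.0742]
tcp_rot: [[0.034, 0.999, 0.001], [0.999, -0.034, -0.0], [-0.0, 0.001, -1.0]]
force: [-3.1, 0.9, 15.6]
opening: 0.004
```

```bash
python3 -m handwheel '[{"hand":-1,"dx":0,"dy":0,"dz":-0.2,"wx":0,"wy":0,"wz":0},{"hand":-1,"dx":0,"dy":0,"dz":0,"wx":0,"wy":0,"wz":0}]'; python3 -m handwheel '[{"hand":-1,"dx":0,"dy":0,"dz":1.5,"wx":0,"wy":0,"wz":0},{"hand":-1,"dx":0,"dy":0,"dz":1.5,"wx":0,"wy":0,"wz":0}]'
```

```text
time_s: 12.25
position: [0.5736, -0.0507, 0.0741]
tcp_rot: [[0.033, 0.999, 0.002], [0.999, -0.033, -0.001], [-0.0, 0.002, -1.0]]
force: [-6.4, 1.5, 28.0]
opening: 0.006
time_s: 12.45
position: [0.5731, -0.0508, 0.1004]
tcp_rot: [[0.034, 0.999, 0.0], [0.999, -0.034, -0.0], [-0.0, 0.0, -1.0]]
force: [-0.4, 0.2, 0.7]
opening: 0.003
```

```bash
python3 -m handwheel '[{"hand":-1,"dx":-0.3,"dy":-4.6,"dz":0,"wx":0,"wy":0,"wz":0},{"hand":-1,"dx":-0.3,"dy":-4.6,"dz":0,"wx":0,"wy":0,"wz":0},{"hand":-1,"dx":-0.3,"dy":-4.6,"dz":0,"wx":0,"wy":0,"wz":0},{"hand":-1,"dx":0,"dy":0,"dz":0,"wx":0,"wy":0,"wz":0},{"hand":-1,"dx":0,"dy":0,"dz":-0.8,"wx":0,"wy":0,"wz":0},{"hand":-1,"dx":0,"dy":0,"dz":0,"wx":0,"wy":0,"wz":0}]'
python3 - <<'E'
from h import *
c,p,d,P=top('t6'); 
for t in tubs(cloud(c,clean(d))): print(np.round(t,4))
st()
E
```

```text
time_s: 13.05
position: [0.5629, -0.1874, 0.0903]
tcp_rot: [[0.034, 0.999, -0.003], [0.999, -0.034, 0.002], [0.002, -0.003, -1.0]]
force: [0.2, -0.2, -0.0]
opening: 0.006
[ 0.5775 -0.0458  0.5741 -0.0506  0.0481  0.0744]
[ 0.5657 -0.346   0.5667 -0.3464  0.0476  0.0785]
 t 13.1 p [ 0.5632 -0.1871  0.0906] yaw(y) -1.87 z [-0.0026  0.0018 -1.    ] F [-0.5  0.1  0. ] op 0.003
```

```bash
python3 -m handwheel '[{"hand":-1,"dx":0,"dy":-0.2,"dz":-0.6,"wx":0,"wy":0,"wz":0},{"hand":-1,"dx":0,"dy":0,"dz":-0.4,"wx":0,"wy":0,"wz":0},{"hand":-1,"dx":0,"dy":0,"dz":-0.4,"wx":0,"wy":0,"wz":0},{"hand":-1,"dx":0,"dy":0,"dz":-0.3,"wx":0,"wy":0,"wz":0},{"hand":-1,"dx":0,"dy":0,"dz":-0.3,"wx":0,"wy":0,"wz":0},{"hand":-1,"dx":0,"dy":0,"dz":0,"wx":0,"wy":0,"wz":0}]'
```

```text
time_s: 13.7
position: [0.5643, -0.1901, 0.0742]
tcp_rot: [[0.033, 0.999, 0.0], [0.999, -0.033, 0.0], [0.0, 0.0, -1.0]]
force: [-3.9, 3.1, 16.9]
opening: 0.006
```

```bash
python3 -m handwheel '[{"hand":-1,"dx":0,"dy":0,"dz":-0.2,"wx":0,"wy":0,"wz":0},{"hand":-1,"dx":0,"dy":0,"dz":0,"wx":0,"wy":0,"wz":0}]'; python3 -m handwheel '[{"hand":-1,"dx":0,"dy":0,"dz":1.5,"wx":0,"wy":0,"wz":0},{"hand":-1,"dx":0,"dy":0,"dz":1.5,"wx":0,"wy":0,"wz":0},{"hand":-1,"dx":0.07,"dy":-4.0,"dz":0,"wx":0,"wy":0,"wz":0},{"hand":-1,"dx":0.07,"dy":-4.0,"dz":0,"wx":0,"wy":0,"wz":0},{"hand":-1,"dx":0.06,"dy":-4.0,"dz":0,"wx":0,"wy":0,"wz":0},{"hand":-1,"dx":0,"dy":-3.6,"dz":0,"wx":0,"wy":0,"wz":0},{"hand":-1,"dx":0,"dy":0,"dz":0,"wx":0,"wy":0,"wz":0},{"hand":-1,"dx":0,"dy":0,"dz":-0.8,"wx":0,"wy":0,"wz":0},{"hand":-1,"dx":0,"dy":0,"dz":0,"wx":0,"wy":0,"wz":0}]';  python3 - <<'E'
from h import *
c,p,d,P=top('t7'); 
for t in tubs(cloud(c,clean(d))): print(np.round(t,4))
st()
E
```

```text
time_s: 13.9
position: [0.5643, -0.1901, 0.0741]
tcp_rot: [[0.033, 0.999, 0.001], [0.999, -0.033, 0.0], [0.0, 0.001, -1.0]]
force: [-6.2, 4.6, 28.7]
opening: 0.007
time_s: 14.8
position: [0.565, -0.3448, 0.0897]
tcp_rot: [[0.033, 0.999, -0.003], [0.999, -0.033, 0.003], [0.003, -0.003, -1.0]]
force: [-0.5, -0.0, 0.2]
opening: 0.006
[ 0.5952 -0.0496  0.5754 -0.0502  0.0469  0.0738]
[ 0.5637 -0.1892  0.564  -0.1893  0.0473  0.0741]
 t 14.85 p [ 0.5653 -0.3447  0.0902] yaw(y) -1.87 z [-0.0028  0.0028 -1.    ] F [ 0.4  0.6 -0. ] op 0.003
```

```bash
python3 -m handwheel '[{"hand":-1,"dx":0,"dy":-0.1,"dz":-0.6,"wx":0,"wy":0,"wz":0},{"hand":-1,"dx":0,"dy":0,"dz":-0.4,"wx":0,"wy":0,"wz":0},{"hand":-1,"dx":0,"dy":0,"dz":-0.4,"wx":0,"wy":0,"wz":0},{"hand":-1,"dx":0,"dy":0,"dz":-0.3,"wx":0,"wy":0,"wz":0},{"hand":-1,"dx":0,"dy":0,"dz":-0.4,"wx":0,"wy":0,"wz":0},{"hand":-1,"dx":0,"dy":0,"dz":-0.1,"wx":0,"wy":0,"wz":0},{"hand":-1,"dx":0,"dy":0,"dz":0,"wx":0,"wy":0,"wz":0}]'
```

```text
time_s: 15.55
position: [0.5664, -0.3472, 0.0742]
tcp_rot: [[0.033, 0.999, 0.0], [0.999, -0.033, 0.0], [0.0, 0.0, -1.0]]
force: [-6.0, 5.6, 23.5]
opening: 0.005
```

```bash
python3 -m handwheel '[{"hand":-1,"dx":0,"dy":0,"dz":1.5,"wx":0,"wy":0,"wz":0},{"hand":0.15,"dx":0,"dy":0,"dz":2.5,"wx":0,"wy":0,"wz":0},{"hand":0.15,"dx":0.2,"dy":4.5,"dz":0,"wx":0,"wy":0,"wz":0.026},{"hand":0.15,"dx":0.2,"dy":4.5,"dz":0,"wx":0,"wy":0,"wz":0.026},{"hand":0.15,"dx":0.2,"dy":4.5,"dz":0,"wx":0,"wy":0,"wz":0},{"hand":0.15,"dx":0.2,"dy":4.5,"dz":0,"wx":0,"wy":0,"wz":0},{"hand":0.15,"dx":0.1,"dy":4.5,"dz":0,"wx":0,"wy":0,"wz":0},{"hand":0.15,"dx":0,"dy":0,"dz":0,"wx":0,"wy":0,"wz":0},{"hand":0.15,"dx":0,"dy":0,"dz":0,"wx":0,"wy":0,"wz":0}]';  python3 - <<'E'
from h import *
c,p,d,P=top('t8'); 
for t in tubs(cloud(c,clean(d))): print(np.round(t,4))
st()
E
```

```text
time_s: 16.45
position: [0.5755, -0.1219, 0.1097]
tcp_rot: [[-0.021, 1.0, 0.0], [1.0, 0.021, -0.001], [-0.001, 0.0, -1.0]]
force: [0.7, -0.0, -0.4]
opening: 0.556
[ 0.5582 -0.1997  0.5634 -0.1862  0.05    0.0743]
[ 0.5655 -0.3454  0.5664 -0.3462  0.0475  0.074 ]
 t 16.5 p [ 0.5758 -0.1232  0.1097] yaw(y) 1.09 z [ 1.1e-03 -9.0e-04 -1.0e+00] F [ 0.7 -0.3  0. ] op 0.566
```

View pics/t8.png

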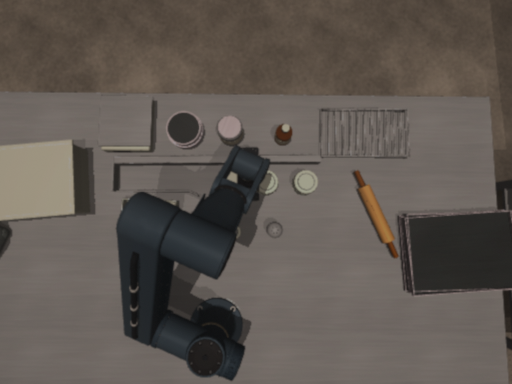

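```bash
python3 -m handwheel '[{"hand":0.15,"dx":0,"dy":0.1,"dz":-3,"wx":0,"wy":0,"wz":0},{"hand":0.15,"dx":0,"dy":0,"dz":-3,"wx":0,"wy":0,"wz":0},{"hand":0.15,"dx":0,"dy":0,"dz":-1.7,"wx":0,"wy":0,"wz":0},{"hand":0.15,"dx":0,"dy":0,"dz":-0.8,"wx":0,"wy":0,"wz":0},{"hand":0.15,"dx":0,"dy":0.6,"dz":0,"wx":0,"wy":0,"wz":0},{"hand":0.15,"dx":0,"dy":0.6,"dz":0,"wx":0,"wy":0,"wz":0},{"hand":0.15,"dx":0,"dy":0.6,"dz":0,"wx":0,"wy":0,"wz":0}]';  python3 - <<'E'
from h import *
p,d=vision.capture('wrist'); cv2.imwrite('pics/w9.png',p[:,:,::-1])
p,d=vision.capture('scene'); cv2.imwrite('pics/s9.png',cv2.resize(p[130:300,150:450,::-1],None,fx=2.6,fy=2.6)); st()
E
```

```text
time_s: 17.2
position: [0.576, -0.1041, 0.0256]
tcp_rot: [[-0.018, 1.0, 0.002], [1.0, 0.018, -0.001], [-0.001, 0.002, -1.0]]
force: [-0.0, 0.0, 0.2]
opening: 0.58
 t 17.3 p [ 0.576  -0.1034  0.0257] yaw(y) 1.1 z [ 2.1e-03 -7.0e-04 -1.0e+00] F [ 0.2 -0.1  0.6] op 0.574
```

View pics/w9.png

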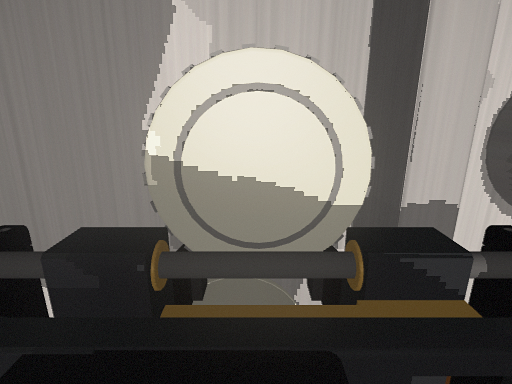

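View pics/s9.png

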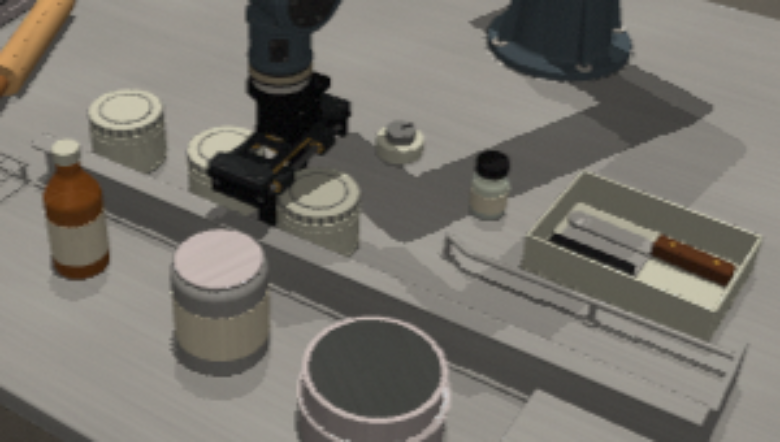

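```bash
python3 -m handwheel '[{"hand":0.15,"dx":0.2,"dy":0.8,"dz":0,"wx":0,"wy":0,"wz":0},{"hand":0.15,"dx":0.23,"dy":0.8,"dz":0,"wx":0,"wy":0,"wz":0},{"hand":0.15,"dx":0.23,"dy":0.8,"dz":0,"wx":0,"wy":0,"wz":0},{"hand":0.15,"dx":0.23,"dy":0.8,"dz":0,"wx":0,"wy":0,"wz":0},{"hand":0.15,"dx":0.23,"dy":0.8,"dz":0,"wx":0,"wy":0,"wz":0},{"hand":0.15,"dx":0.23,"dy":0.8,"dz":0,"wx":0,"wy":0,"wz":0},{"hand":0.15,"dx":0.2,"dy":0.8,"dz":0,"wx":0,"wy":0,"wz":0},{"hand":0.15,"dx":0,"dy":0.4,"dz":0,"wx":0,"wy":0,"wz":0}]';  python3 - <<'E'
from h import *
p,d=vision.capture('wrist'); cv2.imwrite('pics/w10.png',p[:,:,::-1]); st()
E
```

```text
time_s: 18.1
position: [0.5912, -0.043, 0.0245]
tcp_rot: [[-0.019, 1.0, 0.001], [1.0, 0.019, 0.0], [0.0, 0.001, -1.0]]
force: [-1.0, -4.3, 2.1]
opening: 0.574
 t 18.15 p [ 0.5911 -0.0425  0.0245] yaw(y) 1.05 z [ 9.e-04  6.e-04 -1.e+00] F [ 1.5 -1.   0.8] op 0.573
```

View pics/w10.png

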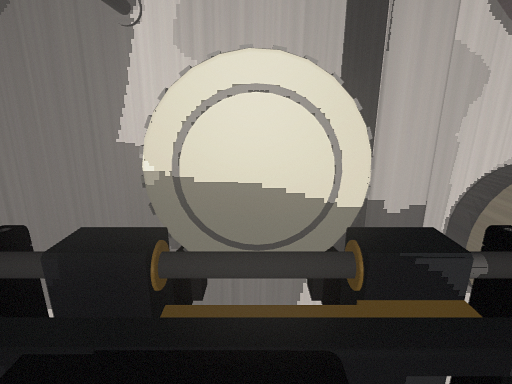

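```bash
python3 -m handwheel '[{"hand":0.15,"dx":0.15,"dy":1,"dz":0,"wx":0,"wy":0,"wz":0},{"hand":0.15,"dx":0.05,"dy":1.5,"dz":0,"wx":0,"wy":0,"wz":0},{"hand":0.15,"dx":-0.03,"dy":1.5,"dz":0,"wx":0,"wy":0,"wz":0},{"hand":0.15,"dx":-0.03,"dy":1.5,"dz":0,"wx":0,"wy":0,"wz":0},{"hand":0.15,"dx":-0.03,"dy":1.5,"dz":0,"wx":0,"wy":0,"wz":0}]'; python3 -m handwheel '[{"hand":0.15,"dx":-0.03,"dy":1.5,"dz":0,"wx":0,"wy":0,"wz":0},{"hand":0.15,"dx":-0.03,"dy":1.5,"dz":0,"wx":0,"wy":0,"wz":0},{"hand":0.15,"dx":-0.03,"dy":1.5,"dz":0,"wx":0,"wy":0,"wz":0}]'
python3 - <<'E'
from h import *
c=vision.get_calibration('wrist'); p,d=vision.capture('wrist'); cv2.imwrite('pics/w11.png',p[:,:,::-1]); st()
P=cloud(c,clean(d))
for s in blobs(P,.066,.085,.5,.7,-.2,.45,300): print(len(s),cv2.minEnclosingCircle((s[:,:2]*1000).astype(np.float32)),np.median(s[:,2]))
E
```

```text
time_s: 18.65
position: [0.5914, 0.0275, 0.0244]
tcp_rot: [[-0.018, 1.0, -0.001], [1.0, 0.018, 0.0], [0.0, -0.001, -1.0]]
force: [0.5, -4.4, 1.3]
opening: 0.573
time_s: 18.95
position: [0.5905, 0.0724, 0.0245]
tcp_rot: [[-0.018, 1.0, -0.001], [1.0, 0.018, 0.0], [0.0, -0.001, -1.0]]
force: [-0.5, -3.9, 1.4]
opening: 0.577
 t 19.0 p [0.5901 0.0749 0.0244] yaw(y) 1.09 z [-0.001   0.0018 -1.    ] F [-0.1  2.  -0.2] op 0.576
39411 ((589.1231079101562, 123.3511962890625), 47.84964370727539) 0.0738772349764285
491 ((560.4620361328125, 71.17723083496094), 10.053705215454102) 0.07319852425389113
494 ((620.0458984375, 72.02622985839844), 10.003024101257324) 0.07323556373579504
```

View pics/w11.png

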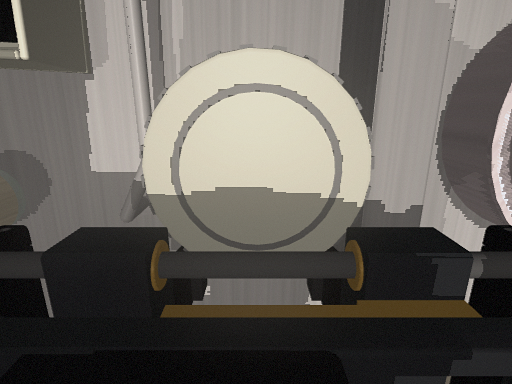

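```bash
python3 -m handwheel '[{"hand":0.15,"dx":0,"dy":1.5,"dz":0,"wx":0,"wy":0,"wz":0},{"hand":0.15,"dx":-0.03,"dy":2,"dz":0,"wx":0,"wy":0,"wz":0},{"hand":0.15,"dx":-0.03,"dy":2,"dz":0,"wx":0,"wy":0,"wz":0},{"hand":0.15,"dx":-0.03,"dy":2,"dz":0,"wx":0,"wy":0,"wz":0},{"hand":0.15,"dx":-0.04,"dy":2,"dz":0,"wx":0,"wy":0,"wz":0}]'; python3 -m handwheel '[{"hand":0.15,"dx":-0.04,"dy":2,"dz":0,"wx":0,"wy":0,"wz":0},{"hand":0.15,"dx":-0.04,"dy":2,"dz":0,"wx":0,"wy":0,"wz":0},{"hand":0.15,"dx":-0.04,"dy":2,"dz":0,"wx":0,"wy":0,"wz":0},{"hand":0.15,"dx":-0.04,"dy":2,"dz":0,"wx":0,"wy":0,"wz":0},{"hand":0.15,"dx":-0.04,"dy":2,"dz":0,"wx":0,"wy":0,"wz":0}]'
python3 - <<'E'
from h import *
c=vision.get_calibration('wrist'); p,d=vision.capture('wrist'); cv2.imwrite('pics/w12.png',p[:,:,::-1]); st()
P=cloud(c,clean(d))
for s in blobs(P,.066,.085,.5,.7,-.2,.45,300): print(len(s),cv2.minEnclosingCircle((s[:,:2]*1000).astype(np.float32)),np.median(s[:,2]))
E
```

```text
time_s: 19.5
position: [0.589, 0.1669, 0.0243]
tcp_rot: [[-0.018, 1.0, -0.001], [1.0, 0.018, -0.0], [-0.0, -0.001, -1.0]]
force: [0.1, -2.8, 1.2]
opening: 0.572
time_s: 20.0
position: [0.5867, 0.2667, 0.0243]
tcp_rot: [[-0.018, 1.0, -0.002], [1.0, 0.018, -0.001], [-0.001, -0.002, -1.0]]
force: [0.1, -3.7, 0.8]
opening: 0.573
 t 20.05 p [0.5867 0.2703 0.0244] yaw(y) 1.1 z [-3.0e-04  2.1e-03 -1.0e+00] F [0.6 1.8 0.1] op 0.573
39539 ((585.322998046875, 317.45599365234375), 47.984039306640625) 0.07387990456842145
490 ((557.1906127929688, 265.94775390625), 9.822406768798828) 0.0730769916897061
494 ((616.0831298828125, 267.1312255859375), 10.271061897277832) 0.07309207940301127
```

View pics/w12.png

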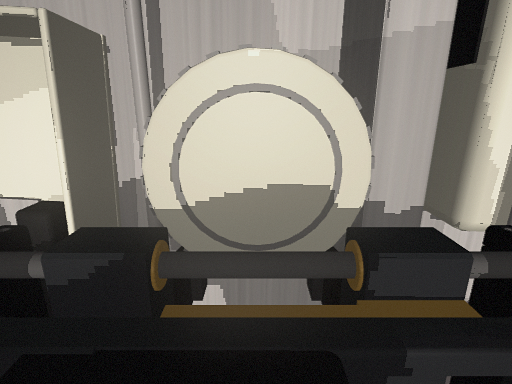

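```bash
python3 -m handwheel '[{"hand":0.15,"dx":-0.02,"dy":1.2,"dz":0,"wx":0,"wy":0,"wz":0},{"hand":0.15,"dx":-0.02,"dy":1.2,"dz":0,"wx":0,"wy":0,"wz":0},{"hand":0.15,"dx":-0.02,"dy":1,"dz":0,"wx":0,"wy":0,"wz":0},{"hand":0.15,"dx":-0.02,"dy":0.7,"dz":0,"wx":0,"wy":0,"wz":0},{"hand":0.15,"dx":0,"dy":0.4,"dz":0,"wx":0,"wy":0,"wz":0}]'; python3 -m handwheel '[{"hand":0.15,"dx":0,"dy":0.3,"dz":0,"wx":0,"wy":0,"wz":0},{"hand":0.15,"dx":0,"dy":0.2,"dz":0,"wx":0,"wy":0,"wz":0}]'
```

```text
time_s: 20.55
position: [0.5864, 0.3115, 0.0243]
tcp_rot: [[-0.018, 1.0, -0.001], [1.0, 0.018, -0.0], [-0.0, -0.001, -1.0]]
force: [-0.6, -3.0, 0.0]
opening: 0.574
time_s: 20.75
position: [0.5866, 0.3159, 0.0243]
tcp_rot: [[-0.018, 1.0, -0.001], [1.0, 0.018, -0.0], [-0.0, -0.001, -1.0]]
force: [0.3, -1.9, -1.2]
opening: 0.577
```

```bash
python3 -m handwheel '[{"hand":0.15,"dx":0,"dy":0.3,"dz":0,"wx":0,"wy":0,"wz":0},{"hand":0.15,"dx":0,"dy":0.2,"dz":0,"wx":0,"wy":0,"wz":0}]'; python3 -m handwheel '[{"hand":0.15,"dx":0,"dy":0.2,"dz":0,"wx":0,"wy":0,"wz":0},{"hand":0.15,"dx":0,"dy":0.1,"dz":0,"wx":0,"wy":0,"wz":0}]'
```

```text
time_s: 20.95
position: [0.5866, 0.3192, 0.0243]
tcp_rot: [[-0.019, 1.0, -0.001], [1.0, 0.019, -0.004], [-0.004, -0.001, -1.0]]
force: [0.3, -11.7, -0.1]
opening: 0.574
time_s: 21.15
position: [0.5866, 0.3193, 0.0243]
tcp_rot: [[-0.02, 1.0, -0.002], [1.0, 0.02, -0.008], [-0.008, -0.003, -1.0]]
force: [0.8, -16.0, 2.0]
opening: 0.578
```

```bash
python3 -m handwheel '[{"hand":0.15,"dx":0,"dy":-1,"dz":0,"wx":0,"wy":0,"wz":0},{"hand":0.15,"dx":0,"dy":-2,"dz":0,"wx":0,"wy":0,"wz":0},{"hand":0.15,"dx":0,"dy":0,"dz":4,"wx":0,"wy":0,"wz":0},{"hand":0.15,"dx":0,"dy":-1,"dz":4.5,"wx":0,"wy":0,"wz":0},{"hand":0.15,"dx":-0.2,"dy":-4.8,"dz":0.5,"wx":0,"wy":0,"wz":0},{"hand":0.15,"dx":-0.2,"dy":-4.8,"dz":0,"wx":0,"wy":0,"wz":0},{"hand":0.15,"dx":-0.2,"dy":-4.8,"dz":0,"wx":0,"wy":0,"wz":0},{"hand":0.15,"dx":-0.2,"dy":-4.8,"dz":0,"wx":0,"wy":0,"wz":0},{"hand":0.15,"dx":-0.2,"dy":-4.8,"dz":0,"wx":0,"wy":0,"wz":0}]'
python3 - <<'E'
from h import *
c,p,d,P=top('t13'); 
for t in tubs(cloud(c,clean(d))): print(np.round(t,4))
st()
p,d=vision.capture('scene'); cv2.imwrite('pics/s13.png',cv2.resize(p[130:300,150:450,::-1],None,fx=2.6,fy=2.6))
E
```

```text
time_s: 22.05
position: [0.5767, 0.0419, 0.1151]
tcp_rot: [[-0.018, 1.0, 0.002], [1.0, 0.018, 0.001], [0.001, 0.002, -1.0]]
force: [0.2, -0.1, -0.3]
opening: 0.577
[0.5842 0.3706 0.5859 0.3729 0.0485 0.0746]
[ 0.5637 -0.1893  0.5641 -0.1898  0.0471  0.0737]
[ 0.5656 -0.3455  0.5669 -0.3463  0.0472  0.0739]
 t 22.1 p [0.577  0.0344 0.115 ] yaw(y) 0.77 z [ 0.0016 -0.004  -1.    ] F [ 0.3 -3.2  0. ] op 0.573
```

View pics/s13.png

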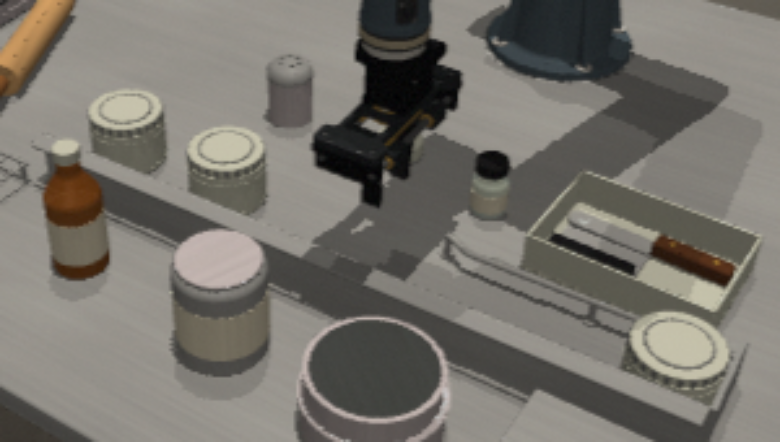

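View pics/t13.png

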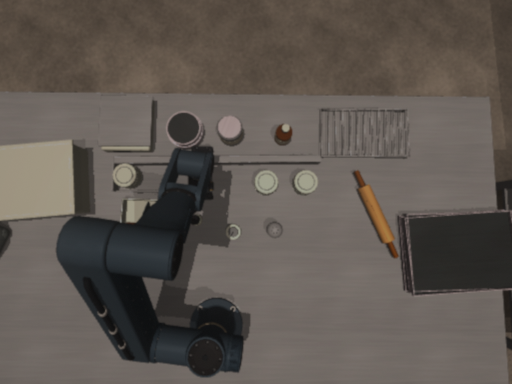

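```bash
python3 -m handwheel '[{"hand":0.15,"dx":-0.2,"dy":-4.2,"dz":0,"wx":0,"wy":0,"wz":0},{"hand":0.15,"dx":-0.2,"dy":-4.2,"dz":0,"wx":0,"wy":0,"wz":0},{"hand":0.15,"dx":-0.2,"dy":-4.2,"dz":0,"wx":0,"wy":0,"wz":0},{"hand":0.15,"dx":-0.2,"dy":-4.2,"dz":0,"wx":0,"wy":0,"wz":0},{"hand":0.15,"dx":-0.2,"dy":-4.2,"dz":0,"wx":0,"wy":0,"wz":0},{"hand":0.15,"dx":-0.2,"dy":-4.2,"dz":0,"wx":0,"wy":0,"wz":0},{"hand":0.15,"dx":-0.1,"dy":-4.2,"dz":0,"wx":0,"wy":0,"wz":0},{"hand":0.15,"dx":0,"dy":0,"dz":0,"wx":0,"wy":0,"wz":0},{"hand":0.15,"dx":0,"dy":0,"dz":0,"wx":0,"wy":0,"wz":0}]'
python3 - <<'E'
from h import *
c=vision.get_calibration('wrist'); p,d=vision.capture('wrist'); cv2.imwrite('pics/w14.png',p[:,:,::-1]); st()
P=cloud(c,clean(d))
for s in blobs(P,.066,.085,.45,.7,-.45,.45,300): print(len(s),cv2.minEnclosingCircle((s[:,:2]*1000).astype(np.float32)),np.median(s[:,2]))
c,p,d,P=top('t14')
for t in tubs(cloud(c,clean(d))): print(np.round(t,4))
E
```

```text
time_s: 23.05
position: [0.5636, -0.2505, 0.1145]
tcp_rot: [[-0.016, 1.0, 0.001], [1.0, 0.016, 0.001], [0.001, 0.001, -1.0]]
force: [0.1, 1.2, -0.1]
opening: 0.574
 t 23.1 p [ 0.5634 -0.2492  0.1145] yaw(y) 0.99 z [-2.0e-04  1.4e-03 -1.0e+00] F [-0.1 -0.3 -0.2] op 0.577
14300 ((564.4888305664062, -191.55886840820312), 47.741825103759766) 0.07381708332301289
2379 ((566.4254760742188, -334.8740234375), 45.63522720336914) 0.07345113196944461
[0.5838 0.3708 0.5843 0.3724 0.0475 0.0745]
[ 0.5529 -0.3631  0.5615 -0.3491  0.049   0.074 ]
```

View pics/w14.png

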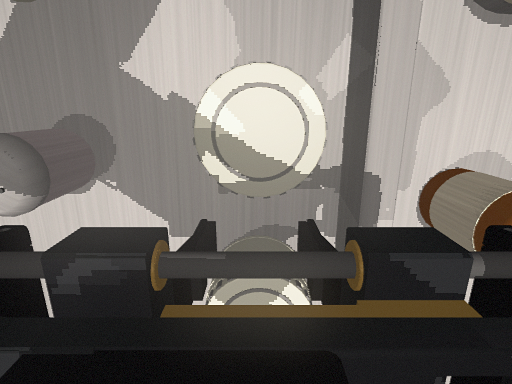

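```bash
python3 -m handwheel '[{"hand":0.15,"dx":0.1,"dy":-1.2,"dz":-2,"wx":0,"wy":0,"wz":0},{"hand":0.15,"dx":0,"dy":0,"dz":-3,"wx":0,"wy":0,"wz":0},{"hand":0.15,"dx":0,"dy":0,"dz":-3,"wx":0,"wy":0,"wz":0},{"hand":0.15,"dx":0,"dy":0,"dz":-0.9,"wx":0,"wy":0,"wz":0},{"hand":0.15,"dx":0,"dy":0.7,"dz":0,"wx":0,"wy":0,"wz":0},{"hand":0.15,"dx":0,"dy":0.7,"dz":0,"wx":0,"wy":0,"wz":0},{"hand":0.15,"dx":0,"dy":0.7,"dz":0,"wx":0,"wy":0,"wz":0}]'; python3 -m handwheel '[{"hand":0.15,"dx":0.15,"dy":0.8,"dz":0,"wx":0,"wy":0,"wz":0},{"hand":0.15,"dx":0.3,"dy":1,"dz":0,"wx":0,"wy":0,"wz":0},{"hand":0.15,"dx":0.35,"dy":1.2,"dz":0,"wx":0,"wy":0,"wz":0},{"hand":0.15,"dx":0.35,"dy":1.2,"dz":0,"wx":0,"wy":0,"wz":0},{"hand":0.15,"dx":0.35,"dy":1.2,"dz":0,"wx":0,"wy":0,"wz":0}]'
python3 - <<'E'
from h import *
c=vision.get_calibration('wrist'); p,d=vision.capture('wrist'); cv2.imwrite('pics/w15.png',p[:,:,::-1]); st()
P=cloud(c,clean(d))
for s in blobs(P,.066,.085,.45,.7,-.45,.45,600): print(len(s),cv2.minEnclosingCircle((s[:,:2]*1000).astype(np.float32)),np.median(s[:,2]))
E
```

```text
time_s: 23.85
position: [0.5659, -0.2407, 0.0272]
tcp_rot: [[-0.019, 1.0, 0.003], [1.0, 0.019, -0.002], [-0.002, 0.003, -1.0]]
force: [-0.1, -2.1, -0.8]
opening: 0.577
time_s: 24.35
position: [0.5804, -0.1863, 0.026]
tcp_rot: [[-0.018, 1.0, 0.001], [1.0, 0.018, -0.001], [-0.001, 0.001, -1.0]]
force: [-1.3, -3.6, 3.6]
opening: 0.581
 t 24.4 p [ 0.5804 -0.1836  0.0257] yaw(y) 1.07 z [ 0.      0.0018 -1.    ] F [ 0.7 -0.5  0.6] op 0.576
38729 ((577.63232421875, -138.1033477783203), 51.104087829589844) 0.0738758771480067
```

```bash
python3 -m handwheel '[{"hand":0.15,"dx":0.3,"dy":1,"dz":0,"wx":0,"wy":0,"wz":0},{"hand":0.15,"dx":0.35,"dy":1.2,"dz":0,"wx":0,"wy":0,"wz":0},{"hand":0.15,"dx":0.3,"dy":1.2,"dz":0,"wx":0,"wy":0,"wz":0},{"hand":0.15,"dx":0.2,"dy":1.2,"dz":0,"wx":0,"wy":0,"wz":0},{"hand":0.15,"dx":0.1,"dy":1.2,"dz":0,"wx":0,"wy":0,"wz":0}]'; python3 -m handwheel '[{"hand":0.15,"dx":0,"dy":1.5,"dz":0,"wx":0,"wy":0,"wz":0},{"hand":0.15,"dx":-0.03,"dy":1.5,"dz":0,"wx":0,"wy":0,"wz":0},{"hand":0.15,"dx":-0.03,"dy":1.5,"dz":0,"wx":0,"wy":0,"wz":0}]'
python3 - <<'E'
from h import *
c=vision.get_calibration('wrist'); p,d=vision.capture('wrist'); cv2.imwrite('pics/w16.png',p[:,:,::-1]); st()
P=cloud(c,clean(d))
for s in blobs(P,.066,.085,.45,.7,-.45,.45,600): print(len(s),cv2.minEnclosingCircle((s[:,:2]*1000).astype(np.float32)),np.median(s[:,2]))
E
```

```text
time_s: 24.9
position: [0.5925, -0.1279, 0.0254]
tcp_rot: [[-0.018, 1.0, 0.0], [1.0, 0.018, 0.0], [0.0, 0.0, -1.0]]
force: [-0.5, -2.6, 1.2]
opening: 0.579
time_s: 25.2
position: [0.5914, -0.0825, 0.0254]
tcp_rot: [[-0.018, 1.0, -0.0], [1.0, 0.018, 0.0], [0.0, -0.0, -1.0]]
force: [-0.4, -3.4, -0.2]
opening: 0.576
 t 25.25 p [ 0.5905 -0.0797  0.0253] yaw(y) 1.09 z [-0.0023  0.0025 -1.    ] F [-0.5  0.9 -0.3] op 0.573
38985 ((590.1954956054688, -31.871456146240234), 48.150299072265625) 0.07386182692957795
```

View pics/w16.png

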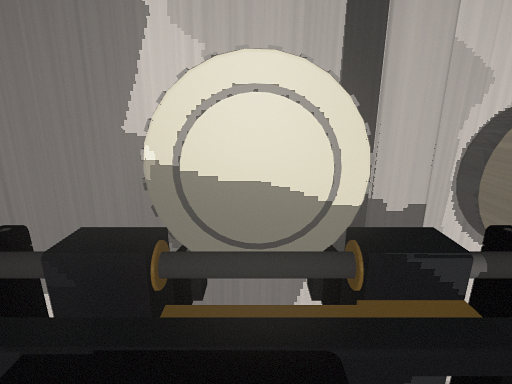

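```bash
python3 -m handwheel '[{"hand":0.15,"dx":0.1,"dy":1.5,"dz":0,"wx":0,"wy":0,"wz":0},{"hand":0.15,"dx":0,"dy":2,"dz":0,"wx":0,"wy":0,"wz":0},{"hand":0.15,"dx":-0.02,"dy":2,"dz":0,"wx":0,"wy":0,"wz":0},{"hand":0.15,"dx":-0.03,"dy":2,"dz":0,"wx":0,"wy":0,"wz":0},{"hand":0.15,"dx":-0.03,"dy":2,"dz":0,"wx":0,"wy":0,"wz":0},{"hand":0.15,"dx":-0.03,"dy":2,"dz":0,"wx":0,"wy":0,"wz":0},{"hand":0.15,"dx":-0.03,"dy":2,"dz":0,"wx":0,"wy":0,"wz":0},{"hand":0.15,"dx":-0.03,"dy":2,"dz":0,"wx":0,"wy":0,"wz":0}]'
python3 - <<'E'
from h import *
c=vision.get_calibration('wrist'); p,d=vision.capture('wrist'); cv2.imwrite('pics/w17.png',p[:,:,::-1]); st()
P=cloud(c,clean(d))
for s in blobs(P,.066,.085,.45,.7,-.45,.45,600): print(len(s),cv2.minEnclosingCircle((s[:,:2]*1000).astype(np.float32)),np.median(s[:,2]))
E
```

```text
time_s: 26.05
position: [0.5903, 0.0723, 0.0253]
tcp_rot: [[-0.018, 1.0, -0.001], [1.0, 0.018, 0.0], [0.0, -0.001, -1.0]]
force: [0.9, -2.7, -0.0]
opening: 0.574
 t 26.1 p [0.5897 0.0754 0.0253] yaw(y) 1.1 z [-0.0017  0.002  -1.    ] F [-0.6  1.3 -0.5] op 0.574
39076 ((589.0087280273438, 123.0096664428711), 48.11722946166992) 0.07387338771660402
```

View pics/w17.png

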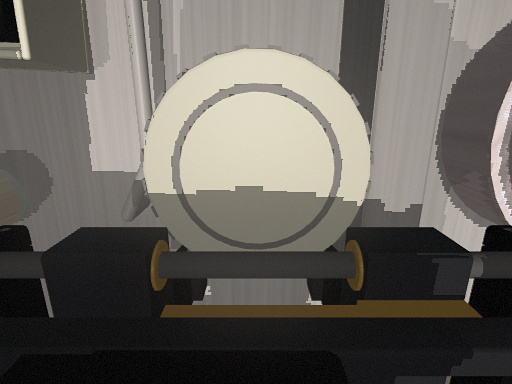

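Same line as tub 1. I'll push on, with contact against tub 1 expected at finger y ≈ 0.223.

```bash
python3 -m handwheel '[{"hand":0.15,"dx":0,"dy":1.5,"dz":0,"wx":0,"wy":0,"wz":0},{"hand":0.15,"dx":-0.03,"dy":2,"dz":0,"wx":0,"wy":0,"wz":0},{"hand":0.15,"dx":-0.03,"dy":2,"dz":0,"wx":0,"wy":0,"wz":0},{"hand":0.15,"dx":-0.03,"dy":2,"dz":0,"wx":0,"wy":0,"wz":0},{"hand":0.15,"dx":-0.04,"dy":2,"dz":0,"wx":0,"wy":0,"wz":0},{"hand":0.15,"dx":-0.04,"dy":1.5,"dz":0,"wx":0,"wy":0,"wz":0},{"hand":0.15,"dx":-0.04,"dy":1.2,"dz":0,"wx":0,"wy":0,"wz":0},{"hand":0.15,"dx":-0.02,"dy":0.8,"dz":0,"wx":0,"wy":0,"wz":0},{"hand":0.15,"dx":-0.02,"dy":0.5,"dz":0,"wx":0,"wy":0,"wz":0}]'; python3 -m handwheel '[{"hand":0.15,"dx":0,"dy":0.4,"dz":0,"wx":0,"wy":0,"wz":0},{"hand":0.15,"dx":0,"dy":0.3,"dz":0,"wx":0,"wy":0,"wz":0},{"hand":0.15,"dx":0,"dy":0.2,"dz":0,"wx":0,"wy":0,"wz":0}]'
```

```text
time_s: 27.0
position: [0.5882, 0.2064, 0.0253]
tcp_rot: [[-0.018, 1.0, -0.001], [1.0, 0.018, -0.0], [-0.0, -0.001, -1.0]]
force: [-0.9, -2.7, -1.9]
opening: 0.577
time_s: 27.3
position: [0.5884, 0.2148, 0.0254]
tcp_rot: [[-0.018, 1.0, -0.0], [1.0, 0.018, -0.0], [-0.0, -0.0, -1.0]]
force: [0.4, -1.5, -1.7]
opening: 0.577
```

```bash
python3 -m handwheel '[{"hand":0.15,"dx":0,"dy":0.3,"dz":0,"wx":0,"wy":0,"wz":0},{"hand":0.15,"dx":0,"dy":0.3,"dz":0,"wx":0,"wy":0,"wz":0},{"hand":0.15,"dx":0,"dy":0.3,"dz":0,"wx":0,"wy":0,"wz":0}]'; python3 -m handwheel '[{"hand":0.15,"dx":0,"dy":0.2,"dz":0,"wx":0,"wy":0,"wz":0},{"hand":0.15,"dx":0,"dy":0.1,"dz":0,"wx":0,"wy":0,"wz":0}]'
```

```text
time_s: 27.6
position: [0.5885, 0.2234, 0.0255]
tcp_rot: [[-0.019, 1.0, -0.0], [1.0, 0.019, -0.002], [-0.002, -0.0, -1.0]]
force: [1.2, -12.3, -2.4]
opening: 0.579
time_s: 27.8
position: [0.5885, 0.2234, 0.0255]
tcp_rot: [[-0.02, 1.0, -0.001], [1.0, 0.02, -0.006], [-0.006, -0.001, -1.0]]
force: [-0.2, -15.3, 1.1]
opening: 0.571
```

```bash
python3 -m handwheel '[{"hand":0.15,"dx":0,"dy":-1,"dz":0,"wx":0,"wy":0,"wz":0},{"hand":0.15,"dx":0,"dy":-2,"dz":0,"wx":0,"wy":0,"wz":0},{"hand":0.15,"dx":0,"dy":0,"dz":4,"wx":0,"wy":0,"wz":0},{"hand":0.15,"dx":0,"dy":-1,"dz":4.5,"wx":0,"wy":0,"wz":0},{"hand":0.15,"dx":-0.2,"dy":-4.7,"dz":0.5,"wx":0,"wy":0,"wz":0},{"hand":0.15,"dx":-0.2,"dy":-4.8,"dz":0,"wx":0,"wy":0,"wz":0},{"hand":0.15,"dx":-0.2,"dy":-4.8,"dz":0,"wx":0,"wy":0,"wz":0},{"hand":0.15,"dx":-0.2,"dy":-4.8,"dz":0,"wx":0,"wy":0,"wz":0},{"hand":0.15,"dx":-0.2,"dy":-4.8,"dz":0,"wx":0,"wy":0,"wz":0},{"hand":0.15,"dx":-0.2,"dy":-4.8,"dz":0,"wx":0,"wy":0,"wz":0}]'
python3 - <<'E'
from h import *
c,p,d,P=top('t18'); 
for t in tubs(cloud(c,clean(d))): print(np.round(t,4))
st()
p,d=vision.capture('scene'); cv2.imwrite('pics/s18.png',cv2.resize(p[130:300,150:450,::-1],None,fx=2.6,fy=2.6))
E
```

```text
time_s: 28.8
position: [0.5769, -0.1014, 0.1161]
tcp_rot: [[-0.018, 1.0, 0.002], [1.0, 0.018, 0.001], [0.001, 0.002, -1.0]]
force: [1.1, 0.0, 0.4]
opening: 0.578
[ 0.5653 -0.3455  0.5656 -0.3462  0.0469  0.0744]
 t 28.85 p [ 0.578  -0.1098  0.1164] yaw(y) 0.77 z [ 0.0047 -0.0054 -1.    ] F [ 1.3 -4.6  0.8] op 0.573
```

View pics/s18.png

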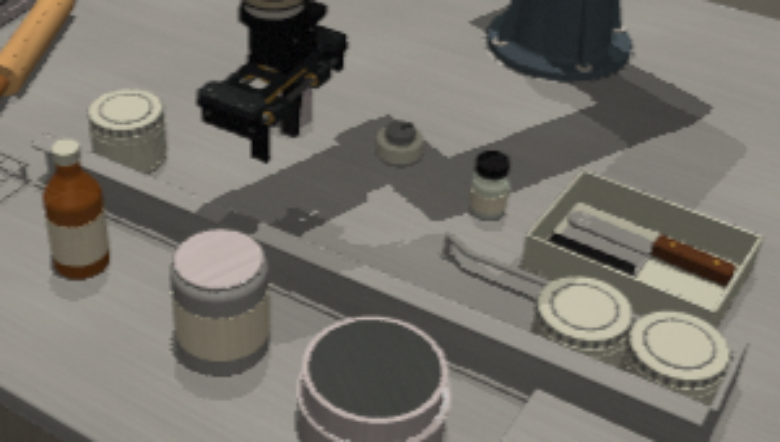

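```bash
python3 -m handwheel '[{"hand":0.15,"dx":-0.2,"dy":-4.5,"dz":0,"wx":0,"wy":0,"wz":0},{"hand":0.15,"dx":-0.2,"dy":-4.5,"dz":0,"wx":0,"wy":0,"wz":0},{"hand":0.15,"dx":-0.2,"dy":-4.5,"dz":0,"wx":0,"wy":0,"wz":0},{"hand":0.15,"dx":-0.2,"dy":-4.5,"dz":0,"wx":0,"wy":0,"wz":0},{"hand":0.15,"dx":-0.2,"dy":-4.5,"dz":0,"wx":0,"wy":0,"wz":0},{"hand":0.15,"dx":0,"dy":-4.5,"dz":0,"wx":0,"wy":0,"wz":0},{"hand":0.15,"dx":0,"dy":-4.5,"dz":0,"wx":0,"wy":0,"wz":0},{"hand":0.15,"dx":0,"dy":0,"dz":0,"wx":0,"wy":0,"wz":0},{"hand":0.15,"dx":0,"dy":0,"dz":0,"wx":0,"wy":0,"wz":0}]'
python3 - <<'E'
from h import *
c=vision.get_calibration('wrist'); p,d=vision.capture('wrist'); cv2.imwrite('pics/w19.png',p[:,:,::-1]); st()
P=cloud(c,clean(d))
for s in blobs(P,.066,.085,.45,.7,-.45,.45,300): print(len(s),cv2.minEnclosingCircle((s[:,:2]*1000).astype(np.float32)),np.median(s[:,2]))
E
```

```text
time_s: 29.8
position: [0.5667, -0.415, 0.1154]
tcp_rot: [[-0.016, 1.0, 0.001], [1.0, 0.016, 0.001], [0.001, 0.001, -1.0]]
force: [-0.6, 0.5, -0.7]
opening: 0.576
 t 29.85 p [ 0.5666 -0.4135  0.1152] yaw(y) 1.02 z [-1.e-04  2.e-03 -1.e+00] F [ 0.  -0.5 -0.7] op 0.573
14631 ((566.2578125, -348.31488037109375), 47.79471206665039) 0.0737933250329131
```

View pics/w19.png

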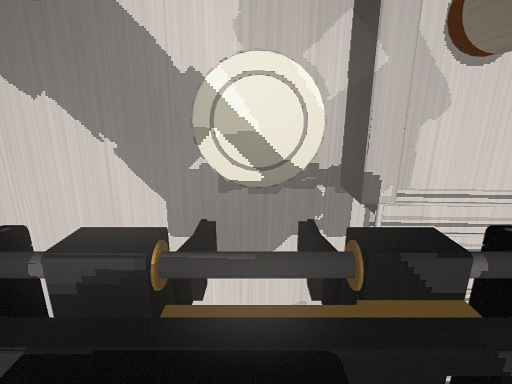

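```bash
python3 -m handwheel '[{"hand":0.15,"dx":0,"dy":-0.8,"dz":-2,"wx":0,"wy":0,"wz":0},{"hand":0.15,"dx":0,"dy":0,"dz":-3,"wx":0,"wy":0,"wz":0},{"hand":0.15,"dx":0,"dy":0,"dz":-3,"wx":0,"wy":0,"wz":0},{"hand":0.15,"dx":0,"dy":0,"dz":-0.9,"wx":0,"wy":0,"wz":0},{"hand":0.15,"dx":0,"dy":0.8,"dz":0,"wx":0,"wy":0,"wz":0},{"hand":0.15,"dx":0,"dy":0.8,"dz":0,"wx":0,"wy":0,"wz":0},{"hand":0.15,"dx":0,"dy":0.6,"dz":0,"wx":0,"wy":0,"wz":0}]'; python3 -m handwheel '[{"hand":0.15,"dx":0.15,"dy":0.8,"dz":0,"wx":0,"wy":0,"wz":0},{"hand":0.15,"dx":0.3,"dy":1,"dz":0,"wx":0,"wy":0,"wz":0},{"hand":0.15,"dx":0.35,"dy":1.2,"dz":0,"wx":0,"wy":0,"wz":0},{"hand":0.15,"dx":0.35,"dy":1.2,"dz":0,"wx":0,"wy":0,"wz":0},{"hand":0.15,"dx":0.35,"dy":1.2,"dz":0,"wx":0,"wy":0,"wz":0}]'
python3 - <<'E'
from h import *
c=vision.get_calibration('wrist'); p,d=vision.capture('wrist'); cv2.imwrite('pics/w20.png',p[:,:,::-1]); st()
P=cloud(c,clean(d))
for s in blobs(P,.066,.085,.45,.7,-.45,.45,600): print(len(s),cv2.minEnclosingCircle((s[:,:2]*1000).astype(np.float32)),np.median(s[:,2]))
E
```

```text
time_s: 30.55
position: [0.5674, -0.4003, 0.0281]
tcp_rot: [[-0.019, 1.0, 0.002], [1.0, 0.019, -0.001], [-0.001, 0.002, -1.0]]
force: [-0.4, 0.0, -0.1]
opening: 0.572
time_s: 31.05
position: [0.5822, -0.3465, 0.0272]
tcp_rot: [[-0.018, 1.0, 0.001], [1.0, 0.018, -0.001], [-0.001, 0.001, -1.0]]
force: [-0.6, -3.6, 2.7]
opening: 0.574
 t 31.1 p [ 0.5823 -0.3434  0.0268] yaw(y) 1.09 z [ 0.      0.0022 -1.    ] F [ 1.1 -0.6  1.2] op 0.577
38201 ((581.0081787109375, -299.4736633300781), 51.548057556152344) 0.0738662706786019
```

View pics/w20.png

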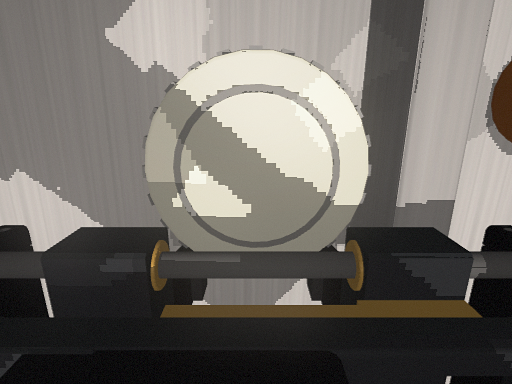

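```bash
python3 -m handwheel '[{"hand":0.15,"dx":0.3,"dy":1,"dz":-0.1,"wx":0,"wy":0,"wz":0},{"hand":0.15,"dx":0.35,"dy":1.2,"dz":0,"wx":0,"wy":0,"wz":0},{"hand":0.15,"dx":0.35,"dy":1.2,"dz":0,"wx":0,"wy":0,"wz":0},{"hand":0.15,"dx":0.2,"dy":1.2,"dz":0,"wx":0,"wy":0,"wz":0},{"hand":0.15,"dx":0.1,"dy":1.2,"dz":0,"wx":0,"wy":0,"wz":0}]'; python3 -m handwheel '[{"hand":0.15,"dx":0,"dy":1.5,"dz":0,"wx":0,"wy":0,"wz":0},{"hand":0.15,"dx":-0.03,"dy":2,"dz":0,"wx":0,"wy":0,"wz":0},{"hand":0.15,"dx":-0.03,"dy":2,"dz":0,"wx":0,"wy":0,"wz":0},{"hand":0.15,"dx":-0.03,"dy":2,"dz":0,"wx":0,"wy":0,"wz":0},{"hand":0.15,"dx":-0.03,"dy":2,"dz":0,"wx":0,"wy":0,"wz":0}]'
python3 - <<'E'
from h import *
c=vision.get_calibration('wrist'); p,d=vision.capture('wrist'); cv2.imwrite('pics/w21.png',p[:,:,::-1]); st()
P=cloud(c,clean(d))
for s in blobs(P,.066,.085,.45,.7,-.45,.45,600): print(len(s),cv2.minEnclosingCircle((s[:,:2]*1000).astype(np.float32)),np.median(s[:,2]))
E
```

```text
time_s: 31.6
position: [0.5949, -0.2879, 0.0255]
tcp_rot: [[-0.018, 1.0, 0.0], [1.0, 0.018, -0.0], [-0.0, 0.0, -1.0]]
force: [0.2, -3.6, 2.1]
opening: 0.577
time_s: 32.1
position: [0.5929, -0.1918, 0.0255]
tcp_rot: [[-0.018, 1.0, -0.001], [1.0, 0.018, 0.001], [0.001, -0.001, -1.0]]
force: [1.1, -3.0, 1.5]
opening: 0.574
 t 32.15 p [ 0.5917 -0.1877  0.0252] yaw(y) 1.13 z [-0.0037  0.0043 -1.    ] F [-0.3  1.7  0.3] op 0.573
38929 ((591.1624145507812, -142.51023864746094), 49.30445098876953) 0.07387166231146784
```

View pics/w21.png

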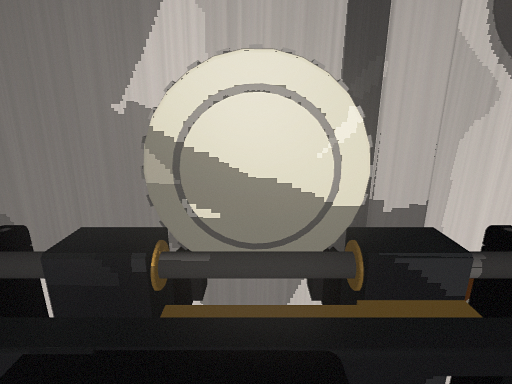

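```bash
python3 -m handwheel '[{"hand":0.15,"dx":0.15,"dy":1.5,"dz":0,"wx":0,"wy":0,"wz":0},{"hand":0.15,"dx":0,"dy":2,"dz":0,"wx":0,"wy":0,"wz":0},{"hand":0.15,"dx":-0.03,"dy":2,"dz":0,"wx":0,"wy":0,"wz":0},{"hand":0.15,"dx":-0.03,"dy":2,"dz":0,"wx":0,"wy":0,"wz":0},{"hand":0.15,"dx":-0.03,"dy":2,"dz":0,"wx":0,"wy":0,"wz":0},{"hand":0.15,"dx":-0.04,"dy":2,"dz":0,"wx":0,"wy":0,"wz":0},{"hand":0.15,"dx":-0.04,"dy":2,"dz":0,"wx":0,"wy":0,"wz":0},{"hand":0.15,"dx":-0.04,"dy":2,"dz":0,"wx":0,"wy":0,"wz":0}]'; python3 -m handwheel '[{"hand":0.15,"dx":-0.04,"dy":2,"dz":0,"wx":0,"wy":0,"wz":0},{"hand":0.15,"dx":-0.04,"dy":2,"dz":0,"wx":0,"wy":0,"wz":0},{"hand":0.15,"dx":-0.04,"dy":2,"dz":0,"wx":0,"wy":0,"wz":0},{"hand":0.15,"dx":-0.04,"dy":2,"dz":0,"wx":0,"wy":0,"wz":0}]'
python3 - <<'E'
from h import *
c=vision.get_calibration('wrist'); p,d=vision.capture('wrist'); cv2.imwrite('pics/w22.png',p[:,:,::-1]); st()
P=cloud(c,clean(d))
for s in blobs(P,.066,.085,.45,.7,-.45,.45,600): print(len(s),cv2.minEnclosingCircle((s[:,:2]*1000).astype(np.float32)),np.median(s[:,2]))
E
```

```text
time_s: 32.95
position: [0.5918, -0.0369, 0.0252]
tcp_rot: [[-0.018, 1.0, -0.001], [1.0, 0.018, 0.001], [0.001, -0.001, -1.0]]
force: [0.3, -1.8, -0.7]
opening: 0.576
time_s: 33.35
position: [0.5899, 0.0429, 0.0252]
tcp_rot: [[-0.018, 1.0, -0.002], [1.0, 0.018, 0.0], [0.0, -0.002, -1.0]]
force: [0.0, -2.0, -0.3]
opening: 0.576
 t 33.4 p [0.5892 0.0461 0.0252] yaw(y) 1.13 z [-0.0027  0.0023 -1.    ] F [-0.3  0.7 -0.2] op 0.572
39128 ((589.0625610351562, 92.71411895751953), 49.11209487915039) 0.0738749726672849
```

View pics/w22.png

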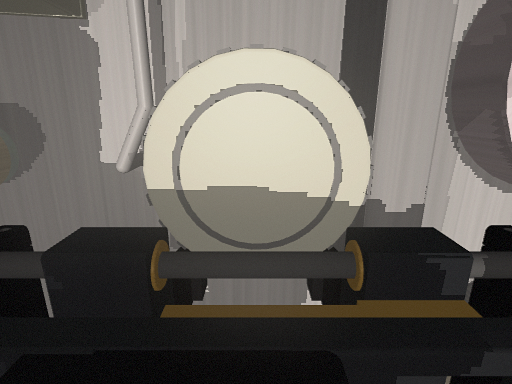

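```bash
python3 -m handwheel '[{"hand":0.15,"dx":0.05,"dy":1.5,"dz":0,"wx":0,"wy":0,"wz":0},{"hand":0.15,"dx":-0.03,"dy":1.5,"dz":0,"wx":0,"wy":0,"wz":0},{"hand":0.15,"dx":-0.03,"dy":1.5,"dz":0,"wx":0,"wy":0,"wz":0},{"hand":0.15,"dx":-0.03,"dy":1.2,"dz":0,"wx":0,"wy":0,"wz":0},{"hand":0.15,"dx":-0.02,"dy":0.8,"dz":0,"wx":0,"wy":0,"wz":0},{"hand":0.15,"dx":0,"dy":0.5,"dz":0,"wx":0,"wy":0,"wz":0},{"hand":0.15,"dx":0,"dy":0.3,"dz":0,"wx":0,"wy":0,"wz":0}]'; python3 -m handwheel '[{"hand":0.15,"dx":0,"dy":0.3,"dz":0,"wx":0,"wy":0,"wz":0},{"hand":0.15,"dx":0,"dy":0.3,"dz":0,"wx":0,"wy":0,"wz":0}]'
```

```text
time_s: 34.1
position: [0.5904, 0.1143, 0.0255]
tcp_rot: [[-0.018, 1.0, -0.0], [1.0, 0.018, -0.0], [-0.0, -0.0, -1.0]]
force: [-0.0, -1.4, -0.1]
opening: 0.578
time_s: 34.3
position: [0.5905, 0.1198, 0.0255]
tcp_rot: [[-0.017, 1.0, -0.0], [1.0, 0.017, -0.0], [-0.0, -0.0, -1.0]]
force: [-0.3, -2.0, -2.7]
opening: 0.579
```

```bash
python3 -m handwheel '[{"hand":0.15,"dx":0,"dy":0.3,"dz":0,"wx":0,"wy":0,"wz":0},{"hand":0.15,"dx":0,"dy":0.3,"dz":0,"wx":0,"wy":0,"wz":0},{"hand":0.15,"dx":0,"dy":0.2,"dz":0,"wx":0,"wy":0,"wz":0},{"hand":0.15,"dx":0,"dy":0.1,"dz":0,"wx":0,"wy":0,"wz":0}]'; python3 -m handwheel '[{"hand":0.15,"dx":0,"dy":0.1,"dz":0,"wx":0,"wy":0,"wz":0},{"hand":0.15,"dx":0,"dy":0,"dz":0,"wx":0,"wy":0,"wz":0}]'
```

```text
time_s: 34.7
position: [0.5906, 0.1274, 0.0255]
tcp_rot: [[-0.02, 1.0, -0.0], [1.0, 0.02, -0.003], [-0.003, -0.0, -1.0]]
force: [0.2, -9.8, -0.5]
opening: 0.581
time_s: 34.9
position: [0.5907, 0.1274, 0.0255]
tcp_rot: [[-0.02, 1.0, -0.0], [1.0, 0.02, -0.004], [-0.004, -0.0, -1.0]]
force: [0.5, -10.3, -0.9]
opening: 0.577
```

```bash
python3 -m handwheel '[{"hand":0.15,"dx":0,"dy":-1,"dz":0,"wx":0,"wy":0,"wz":0},{"hand":0.15,"dx":0,"dy":-2,"dz":0,"wx":0,"wy":0,"wz":0},{"hand":0.15,"dx":0,"dy":0,"dz":4,"wx":0,"wy":0,"wz":0},{"hand":0.15,"dx":0,"dy":-1,"dz":4.5,"wx":0,"wy":0,"wz":0},{"hand":0.15,"dx":-0.2,"dy":-4.7,"dz":3,"wx":0,"wy":0,"wz":0},{"hand":0.15,"dx":-0.2,"dy":-4.8,"dz":2,"wx":0,"wy":0,"wz":0},{"hand":0.15,"dx":-0.2,"dy":-4.8,"dz":0,"wx":0,"wy":0,"wz":0},{"hand":0.15,"dx":-0.2,"dy":-4.8,"dz":0,"wx":0,"wy":0,"wz":0},{"hand":0.15,"dx":-0.2,"dy":-4.8,"dz":0,"wx":0,"wy":0,"wz":0},{"hand":0.15,"dx":-0.2,"dy":-4.8,"dz":0,"wx":0,"wy":0,"wz":0}]';python3 -m handwheel '[{"hand":0.15,"dx":0,"dy":-4.5,"dz":0,"wx":0,"wy":0,"wz":0},{"hand":0.15,"dx":0,"dy":-3,"dz":0,"wx":0,"wy":0,"wz":0},{"hand":0.15,"dx":0,"dy":0,"dz":0,"wx":0,"wy":0,"wz":0},{"hand":0.15,"dx":0,"dy":0,"dz":0,"wx":0,"wy":0,"wz":0}]'
cat > chk.py <<'E'
from h import *
import sys
n=sys.argv[1]
c,p,d,P=top('t'+n); P=cloud(c,clean(d))
cv2.imwrite(f'pics/t{n}c.png',cv2.resize(p[95:245,90:330,::-1],None,fx=3.3,fy=3.3,interpolation=cv2.INTER_CUBIC))
p,d=vision.capture('scene'); cv2.imwrite(f'pics/s{n}.png',cv2.resize(p[130:300,150:450,::-1],None,fx=2.6,fy=2.6)); st()
# lids: hough circles in top image; per-lid height
g=cv2.cvtColor(cv2.imread(f'pics/t{n}.png'),cv2.COLOR_BGR2GRAY)[150:200,100:240]
g=cv2.resize(g,None,fx=4,fy=4,interpolation=cv2.INTER_CUBIC)
H=cv2.HoughCircles(g,cv2.HOUGH_GRADIENT,1,70,param1=80,param2=20,minRadius=40,maxRadius=56)
if H is not None:
  for x,y,r in sorted(H[0].tolist()):
    u,v=(x+.5)/4-.5+100,(y+.5)/4-.5+150; q=ray(c,u,v,.074); zz=P[int(v)-3:int(v)+4,int(u)-3:int(u)+4,2]
    print('lid',np.round(q[:2],4),'r mm',round(r/4/c['fx']*1.33*1000,1),'z',round(float(np.median(zz)),4),'rack y (origin .008)',round(q[1]-.008,3))
s=P[(P[...,2]>.066)&(P[...,2]<.085)&(P[...,0]>.52)&(P[...,0]<.65)&(P[...,1]>.05)&(P[...,1]<.43)]
print('lid pixels y range',s[:,1].min(),s[:,1].max(),'x',np.percentile(s[:,0],[0.5,99.5]),'z pct',np.percentile(s[:,2],[5,50,95]))
E
python3 chk.py 23
```

```text
time_s: 35.9
position: [0.5787, -0.1917, 0.1571]
tcp_rot: [[-0.018, 1.0, 0.001], [1.0, 0.018, 0.001], [0.001, 0.001, -1.0]]
force: [0.7, 0.6, -0.1]
opening: 0.577
time_s: 36.3
position: [0.5784, -0.2653, 0.1565]
tcp_rot: [[-0.016, 1.0, 0.0], [1.0, 0.016, 0.002], [0.002, 0.0, -1.0]]
force: [-0.6, 0.0, 0.2]
opening: 0.574
 t 36.4 p [ 0.5785 -0.2636  0.1565] yaw(y) 1.08 z [-6.0e-04  1.5e-03 -1.0e+00] F [ 0.3 -0.3 -0.4] op 0.577
lid [0.5859 0.3706] r mm 43.4 z 0.0748 rack y (origin .008) 0.363
lid [0.589  0.2741] r mm 43.7 z 0.0753 rack y (origin .008) 0.266
lid [0.592  0.1785] r mm 43.5 z 0.0748 rack y (origin .008) 0.17
lid pixels y range 0.13331100396690052 0.42030132112309354 x [0.5416639  0.63428166] z pct [0.07051132 0.0744085  0.07687867]
```

```bash
sleep 1
```

```text
(no output)
```

View pics/t23c.png

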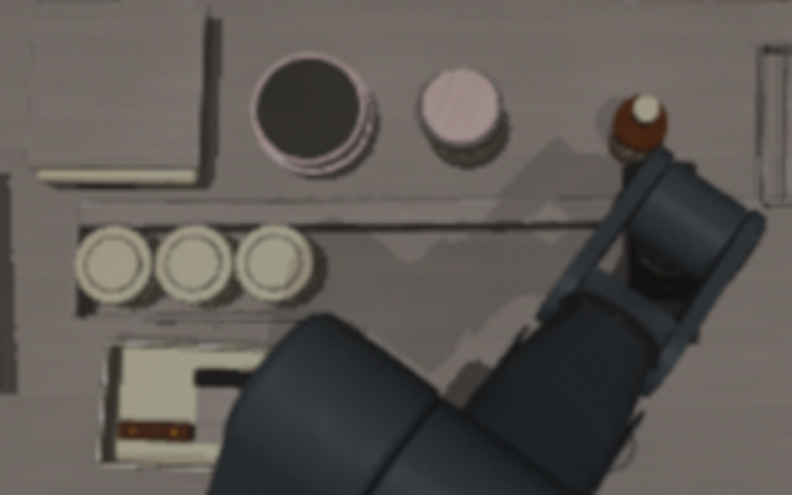

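View pics/s23.png

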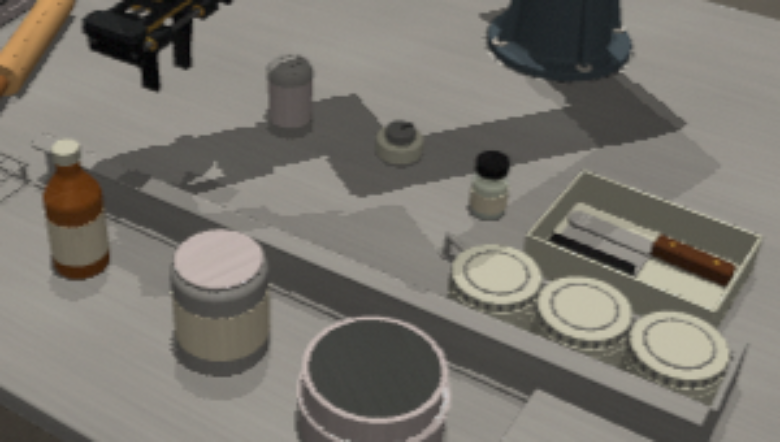

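```bash
python3 -m handwheel '[{"hand":0.15,"dx":-1.5,"dy":-4,"dz":2,"wx":0,"wy":0,"wz":0},{"hand":0.15,"dx":-2.5,"dy":-4,"dz":2,"wx":0,"wy":0,"wz":0},{"hand":0.15,"dx":-3,"dy":-4,"dz":1,"wx":0,"wy":0,"wz":0},{"hand":0.15,"dx":-3,"dy":-4,"dz":0,"wx":0,"wy":0,"wz":0},{"hand":0.15,"dx":-3,"dy":-3.5,"dz":0,"wx":0,"wy":0,"wz":0},{"hand":0.15,"dx":-3,"dy":-3.5,"dz":0,"wx":0,"wy":0,"wz":0},{"hand":0.15,"dx":-3,"dy":-3.5,"dz":0,"wx":0,"wy":0,"wz":0},{"hand":0.15,"dx":-3,"dy":-3.5,"dz":0,"wx":0,"wy":0,"wz":0},{"hand":0.15,"dx":0,"dy":0,"dz":0,"wx":0,"wy":0,"wz":0},{"hand":0.15,"dx":0,"dy":0,"dz":0,"wx":0,"wy":0,"wz":0}]' | head -2; python3 -m handwheel '[{"hand":0.15,"dx":0,"dy":0,"dz":0,"wx":0,"wy":0,"wz":0},{"hand":0.15,"dx":0,"dy":0,"dz":0,"wx":0,"wy":0,"wz":0},{"hand":0.15,"dx":0,"dy":0,"dz":0,"wx":0,"wy":0,"wz":0},{"hand":0.15,"dx":0,"dy":0,"dz":0,"wx":0,"wy":0,"wz":0},{"hand":0.15,"dx":0,"dy":0,"dz":0,"wx":0,"wy":0,"wz":0},{"hand":0.15,"dx":0,"dy":0,"dz":0,"wx":0,"wy":0,"wz":0},{"hand":0.15,"dx":0,"dy":0,"dz":0,"wx":0,"wy":0,"wz":0},{"hand":0.15,"dx":0,"dy":0,"dz":0,"wx":0,"wy":0,"wz":0},{"hand":0.15,"dx":0,"dy":0,"dz":0,"wx":0,"wy":0,"wz":0},{"hand":0.15,"dx":0,"dy":0,"dz":0,"wx":0,"wy":0,"wz":0}]' | head -2
python3 chk.py 24
python3 - <<'E'
from h import *
c=vision.get_calibration('top')
for n in ('top0','t24'):
    P=cloud(c,clean(np.load(f'pics/{n}.npy')))
    print(n,[tuple(np.round(np.median(q[:,:2],0),3)) for q in blobs(P,.02,.2,.3,.9,-.75,.25,100) if np.ptp(q[:,1])<.2])
E
```

```text
time_s: 37.4
position: [0.3601, -0.5627, 0.2057]
time_s: 38.4
position: [0.3599, -0.5636, 0.206]
 t 38.5 p [ 0.3599 -0.5636  0.206 ] yaw(y) 1.02 z [-0.  0. -1.] F [-0.  -0.5 -0.5] op 0.575
lid [0.5849 0.3696] r mm 44.4 z 0.0755 rack y (origin .008) 0.362
lid [0.589 0.275] r mm 43.5 z 0.0752 rack y (origin .008) 0.267
lid [0.591  0.1774] r mm 43.5 z 0.0758 rack y (origin .008) 0.169
lid pixels y range 0.13362027327879353 0.42006084851232933 x [0.54141857 0.63170319] z pct [0.06956419 0.07431922 0.0765723 ]
top0 [(np.float64(0.771), np.float64(0.14)), (np.float64(0.759), np.float64(-0.045)), (np.float64(0.745), np.float64(-0.251)), (np.float64(0.573), np.float64(-0.053)), (np.float64(0.595), np.float64(0.081)), (np.float64(0.562), np.float64(-0.187)), (np.float64(0.564), np.float64(-0.344)), (np.float64(0.447), np.float64(-0.626)), (np.float64(0.412), np.float64(0.085)), (np.float64(0.376), np.float64(-0.742)), (np.float64(0.377), np.float64(-0.222)), (np.float64(0.369), np.float64(-0.058))]
t24 [(np.float64(0.772), np.float64(0.139)), (np.float64(0.76), np.float64(-0.045)), (np.float64(0.745), np.float64(-0.251)), (np.float64(0.518), np.float64(-0.595)), (np.float64(0.443), np.float64(0.182)), (np.float64(0.411), np.float64(0.084)), (np.float64(0.377), np.float64(-0.222)), (np.float64(0.366), np.float64(-0.058))]
```

```bash
sleep 1
```

```text
(no output)
```

View pics/t24c.png

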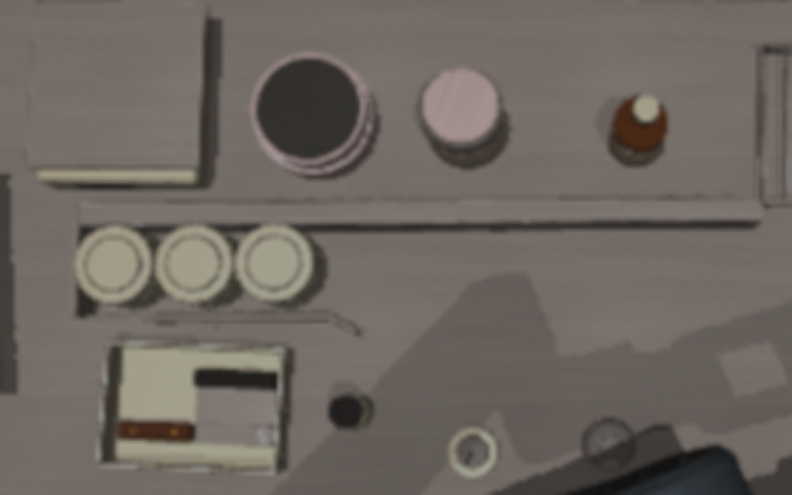

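View pics/t24.png

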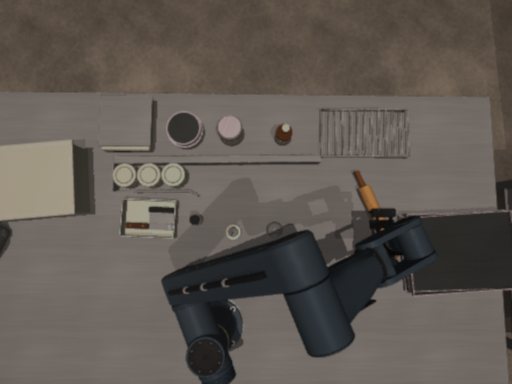

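View pics/s24.png

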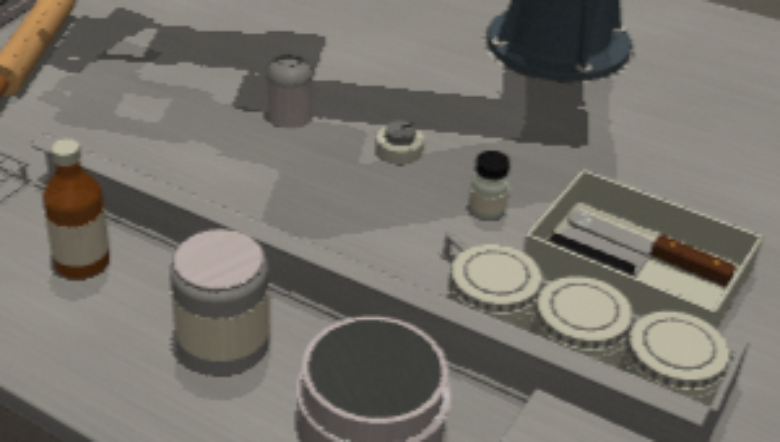

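```bash
python3 -c "
from rig import hand_in; print(hand_in())"
```

```text
the job is handed in; nothing more can be done
None
```

The job is done and handed in at about 38.5 s of the 210 s allowed. All three tubs were present, and all three are in the bay with their lids home.

**What I did**
- I put the scraper and then the palette knife into the white utensil box.
- I pressed each lid until the tool stopped at 74 mm, at 28, 29 and 24 N. That was before any tub was moved.
- I eased each tub over to the upstand and pushed it along into the bay. Each push ended in firm contact (10–16 N), first on the end plate and then tub against tub.

**Last checks** (top and scene pictures, arm clear)
- **Tubs:** upright in a row, at rack y of about 362, 267 and 169 mm. The rear of the last tub is at about 121 mm, so it stands wholly behind the rail's free end at 112 mm.
- **Lids:** all read 74–76 mm in the final depth picture and 73.9 mm from the wrist camera. They were about 79 mm before pressing. That is under the nominal 82 mm, but the depth-camera heights are only good to a few millimetres.
- **Utensils:** both lie inside the box, with the knife blade resting over the scraper blade.
- **Other things:** the six round bystanders are within 1–3 mm of where they started. The rolling pin was partly hidden by the arm in the last picture, so I could not measure it, but it was never approached closely.

**Not confirmed:** while pushing along the upstand I measured almost no sideways force, so the tubs may have run a millimetre or so off its face. I saw no knock to any tub and no slip of the grip.

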